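# Grip a tube in the tacking vise and lock the slide

## Task

The square tube lies loose in the tacking vise, and the vise's slide is still locked. Throw the black-handled lever back to free, push the slide by its upright knob until its sprung jaw plate gently presses the tube against the fixed jaw, the springs a few millimetres in, then pull the lever forward again, fully home, so that the tube stays gripped for tacking.

Things in the scene. Friction and masses are not known exactly. Their poses are not given: they have to be found in the camera images.
- vise_bed: Tacking vise bolted to the bench: grey bed 112 x 300 x 14 mm with three steel ways, 36 mm above the bench, on which the tube rests. Origin: centre of its underside; level y axis along the slide toward the fixed jaw at the +y end, x across it, away from the robot. Jaws 78 mm high over the bench, 92 mm wide along x. It does not move.
- vise_slide: Sliding jaw with its carriage, 92 mm along x, from the jaw face 112 mm toward -y, carriage top 57 mm over the bench. Origin: on the bench plane under the middle of its jaw face; axes parallel to vise_bed's. Slides along y with about 7 N of friction while the lever is free, and is clamped to the bed by a cam while it is locked.
- jaw_gap (a joint): Opening between the two jaw faces in m with the sprung plate fully out (0.078 to 0.100 at the start, 0 shut). It reads 0.050 when the plate just touches the tube against the fixed jaw, and less by as much as the plate is then pressed in: about 0.0465 is a good grip. Pinching the lever off centre can shift the slide a little before the cam bites, so leave some spring in hand.
- lock_lever (a joint): Lever angle, rad: 0 locked, leaning 45 degrees from upright to vise_bed's -x (the robot); 1.66 free, 50 degrees to +x (away, under the nozzle). Swings in the vise's upright x-z plane. A spring holds it at both ends and throws it over past the middle (0.83). On the last 0.5 rad to locked the cam bites: push right home, 7 N at the grip. Starts at 0. Free counts from 1.45, locked below 0.12.
- lever_grip (a point): Middle of the black hand grip at the end of the lever: 48 mm long along the lever, 22 mm wide, 18 mm thick between its two flat sides, which face along vise_bed's y; on a 10 mm steel rod. This point is 111 mm from the pivot, about 124 mm over the bench when locked, 117 mm when free.
- lever_pivot (a point): The lever's hinge axis (along vise_bed's y), in the middle of the lever, 45 mm over the bench. It rides on the slide, 76 mm to the -y side of the jaw face.
- push_knob (a point): Middle of the upright black push knob, 24 mm across, from 47 to 88 mm over the bench; this point is 70 mm up. It is fixed to the slide's front apron (top 47 mm up, 34 mm along y), 82 mm to the -x side of the lever pivot, right below the grip when the lever is locked.
- jaw_pad: Steel plate, 84 x 6 x 40 mm, on the front of the sliding jaw, sprung: pushed in (toward -y) it gives up to 8 mm, 1 N at first touch and 1.5 N more per mm. This is what presses on the tube. Origin: middle of its lower edge, 3 mm behind its face, 37 mm over the bench.
- pad_face (a point): Centre of the sprung plate's face, 57 mm over the bench; it looks to vise_bed's +y.
- fixed_face (a point): Centre of the fixed jaw's steel face, 57 mm over the bench, 95 mm to the +y side of vise_bed's origin; it looks to -y.
- tube: Loose square steel tube offcut, 110 mm long, 50 x 50 mm, walls 3 mm, 0.34 to 0.55 kg, lying across the ways with its length (its x axis) along vise_bed's x, a few mm off the fixed jaw and a little askew. Origin: centre of its underside.
- nozzle: Fixed fume nozzle on a stand, axes about parallel to vise_bed's. Origin: centre of its round foot (84 mm across), from which a 48 mm pipe rises to 416 mm. Mouth: level, 108 mm (x) by 236 mm (y), centred 20 mm to +x and 180 mm to -y of the origin, underside 247 mm over the bench, tapering up to the pipe. It overhangs the free lever's grip: reach in from the robot's side, tool leaning.
Not all that is in view belongs to the job. There is more than one size of the tube; the one meant has the size given above.

How it is judged:
On the way, in this order (a step that is already met when the one before it is completed fails the run):
1. the lever is thrown back to free (value of joint lock_lever above 1.45 rad), for 0.2 s.
2. with the lever free, the sprung jaw plate presses the tube against the fixed jaw (value of joint lock_lever above 1.45 rad and contact force between jaw_pad and tube above 1.5 N and y of tube in the frame of vise_bed between 0.0685 and 0.0715 m), for 0.2 s.
At the end, for the whole second after the job is handed in: the lever is home in locked (below 0.12 rad), the tube lies flat on the ways between the jaws within 25 mm of the middle, against the fixed jaw within 1.5 mm with the sprung plate still pressing on it (over 0.5 N, jaw opening 41.5 to 50.5 mm), and at rest (value of joint lock_lever below 0.12 rad and value of joint jaw_gap between 0.0415 and 0.0505 m and contact force between jaw_pad and tube above 0.5 N and y of tube in the frame of vise_bed between 0.0685 and 0.0715 m and x of tube in the frame of vise_bed between -0.025 and 0.025 m and z of tube in the frame of vise_bed between 0.033 and 0.039 m and linear speed of tube below 0.01 m/s); the robot touches nothing.
It fails at once if the jaw plate presses on the tube with over 60 N (contact force between jaw_pad and tube above 60 N).
It also fails if it takes over 67 s, if anything falls off the work surface, if the arm or the gripper's body presses on something with over 40 N, if the wrist force passes 120 N, or if a joint passes its speed limit or range.

## Robot

A 6-joint arm with a two-finger parallel gripper is mounted at the origin on a cart in front of the work surface, level with it; the furniture and walls round the work are solid. World frame = base frame: x ahead of the robot, y to its left, z up, the work surface at z = 0. Lengths are in m, angles in rad, forces in N, time in s.
With the tool pointing down it reaches from about 0.35 to 0.725 m from the base axis. Payload 4.3 kg.
Tool frame: the origin (TCP) lies at the very end of the fingers, on their centre line; the grasp point (between the pads) lies bot.hold_point_z behind it (bot.hold_point_z is the distance from the TCP to the grasp point, in m); z points along the fingers, x is the direction in which the jaws open and shut, and the axes are right-handed (so a half turn about z gives the same grasp; the last joint's range is limited). The gripper opens to 85 mm and grips with 20 to 120 N. Pads are 22 mm wide; open, the fingers measure 114 mm over their backs; the gripper's body (76 mm by 85 mm) begins 54 mm behind the grasp point. The pads swing forward as they close: fully open they stand 13 mm farther back than shut.
Start: joints at [1.152, 0.377, 0.081, 1.274, 0, 1.46], TCP at [0.175, 0.548, 0.231] pointing down, gripper open.
Joint ranges: [-2.72, 2.72], [-0.84, 1.66], [-1.02, 1.22], [-1.77, 2.12], [-1.37, 1.28], [-3.14, 3.14]. Speed limits (rad/s): [2.57, 2.57, 3.14, 3.14, 3.14, 3.14].

## Interface

Orientations are given as a unit quaternion [w, x, y, z].
In Python, from station import sensors, viewer, bot gives the robot as it stands.
- The arm moves only by the tool move_arm, never from a script. Its argument "commands" is a list of rows, each an object of numbers: "x", "y", "z": the shift along the tool's x, y, z in m; "ax", "ay", "az": the turn, a rotation vector about the tool's x, y, z in rad. A call has 1 to 5 rows; each row is the pose to reach, as a shift and turn from the pose measured when the call began, along the tool's axes at that moment; what a row does not reach only later rows make up. A row lasts 1/8 s, in which the tool goes at most 62.5 mm and 10.7 degrees, less where a joint would pass 70% of its speed; a pose out of reach is approached as far as the arm can. A call with a gripper value outside its range is refused whole. "jaw" is the closure in counts, from 0 (fully open) to 255 (shut), set as the call begins (left out, the last holds). The fingers move at their own pace and stop on an object; "squeeze" is the grip in N (left out, the last holds). Time passes only in rows, so rows that repeat a pose let the fingers close. It gives the time, the measured TCP pose, the force and the opening at its end, in the units of the state.
- sensors.observe(): the state, without advancing time (a new reading comes with each control period).
- viewer.grab_frame(name): name is "scene" or "top"; returns (picture, depth): 420x560x3 uint8, red, green, blue; 420x560 float32, m along the optical axis (not along the pixel's ray), 0 where there is no reading.
- viewer.camera_model(name): a dict with "fx", "fy", "cx", "cy" (pixels), "k1" (the pictures are not rectified: a ray, as slopes to the right and down, at radius r is drawn at 1 + k1 r^2 times it, then the intrinsics apply), "R" (3x3) and "t" (3): a world point X has camera coordinates R X + t. Camera axes: x right, y down, z forward; pixel columns grow to the right and rows downward; lengths in m; the calibration is good to about 2 mm. A picture is of the moment at which its call begins. camera_model takes no time and is no camera call.
- bot.sign_off(): hands the job in, once; it reports no verdict.
The state is a dict: "time_s": time; "joint_pos": joint angles; "joint_velocities": joint speeds; "joint_efforts": joint torques, N m; "ee_pos": TCP position; "tool_rot": TCP orientation; "force": force on the tool from outside, world axes, zero at the start; "wrist_torque": the same for the moment, N m; "opening": finger opening in m.
Only numpy, scipy, OpenCV 4.12 (cv2) and the standard library are available. Lean on these libraries where they do the work, as an engineer would, in place of code of your own. Each camera call takes 0.05 s, during which the arm holds its last target.

## Working session

There is one attempt and no reset: what is moved stays moved. The work goes in short steps, Python scripts to look and compute and a tool call to move; the robot and the scene stay as the last step left them, time stands still between calls to the robot, and variables do not carry over. Pictures are saved under pics/ and viewed, and the job is handed in when it is done.

Besides the shell and the picture viewer there is one more tool, called after "Request:" as a command line: name --argument value ..., lists and objects as JSON in quotes. move_arm: Moves the arm, as the interface text tells. Its arguments: {"type":"object","properties":{"commands":{"type":"array","items":{"type":"object","properties":{"x":{"type":"number"},"y":{"type":"number"},"z":{"type":"number"},"ax":{"type":"number"},"ay":{"type":"number"},"az":{"type":"number"}}}},"jaw":{"type":"number"},"squeeze":{"type":"number"}},"required":["commands"]}

```bash
mkdir -p pics; ls; python3 - <<'E'
from station import sensors, viewer, bot
import cv2, numpy as np
s=sensors.observe()
for k,v in s.items(): print(k,np.round(v,4))
print(bot.hold_point_z)
for n in ("scene","top"):
    p,d=viewer.grab_frame(n); cv2.imwrite(f"pics/{n}0.png",p[:,:,::-1]); np.savez(f"pics/{n}0.npz",p=p,d=d)
    m=viewer.camera_model(n); print(n,m)
E
```

```text
pics
time_s 0.0
joint_pos [ 1.1517  0.3781  0.0796  1.2744 -0.      1.4605]
joint_velocities [ 0.0014 -0.0013  0.0007  0.0003  0.0015 -0.0003]
joint_efforts [-2.10000e-03 -4.63605e+01  2.69875e+01  2.07000e-02 -1.00000e-04
  0.00000e+00]
ee_pos [0.1745 0.5472 0.2304]
tool_rot [ 5.000e-04  8.074e-01  5.900e-01 -9.000e-04]
force [ 0.1122  0.1797 -0.0666]
wrist_torque [-0.0048  0.0141  0.0228]
opening 0.0856
0.0187
scene {'fx': 546.3487421367678, 'fy': 546.3487421367678, 'cx': 276.5779127135806, 'cy': 208.26139497955788, 'k1': -0.21601103631961208, 'R': array([[ 0.74589548, -0.66563911,  0.02375935],
       [-0.42493168, -0.50302892, -0.75259217],
       [ 0.51290642,  0.55125899, -0.65805815]]), 't': array([-0.32549579,  0.34205752,  0.62996872])}
top {'fx': 382.68027433451215, 'fy': 382.68027433451215, 'cx': 276.70257029498987, 'cy': 207.22227187248293, 'k1': -0.0936312909583343, 'R': array([[ 0.02480332, -0.99947996,  0.02060586],
       [-0.99500046, -0.02667633, -0.09624163],
       [ 0.09674127, -0.01811573, -0.99514469]]), 't': array([0.08276277, 0.56013377, 0.89284454])}
```

View pics/scene0.png

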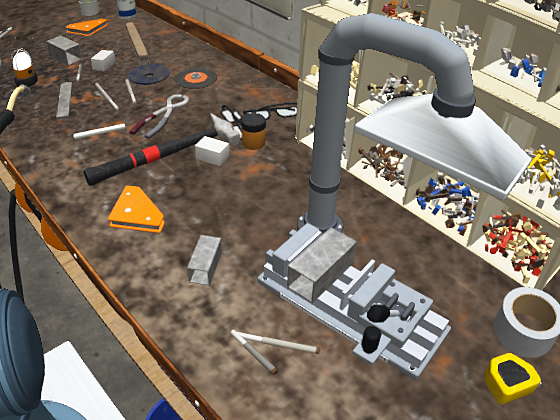

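View pics/top0.png

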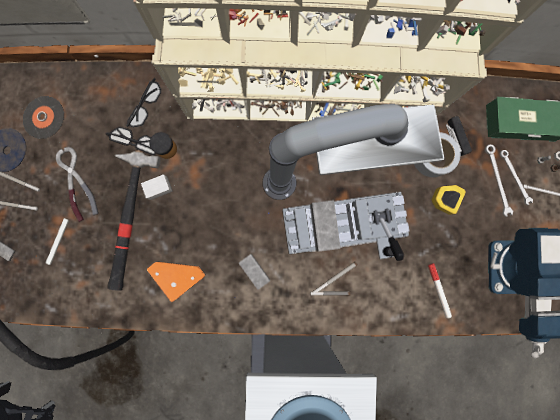

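```bash
cat > h.py <<'E'
import numpy as np, cv2
from station import sensors, viewer, bot
def cloud(n,d):
    m=viewer.camera_model(n); h,w=d.shape
    v,u=np.mgrid[:h,:w]; K=np.array([[m['fx'],0,m['cx']],[0,m['fy'],m['cy']],[0,0,1]])
    pts=np.stack([u,v],-1).reshape(-1,1,2).astype(float)
    r=cv2.undistortPoints(pts,K,np.array([m['k1'],0,0,0.]),None,None).reshape(h,w,2) if False else und(u,v,m)
    c=np.concatenate([r,np.ones((h,w,1))],-1)*d[...,None]
    return (c-m['t'])@m['R']
def und(u,v,m):
    x=(u-m['cx'])/m['fx'];y=(v-m['cy'])/m['fy'];a,b=x.copy()*1.,y.copy()*1.
    for _ in range(30):
        f=1+m['k1']*(a*a+b*b);a=x/f;b=y/f
    return np.stack([a,b],-1)
def proj(n,X):
    m=viewer.camera_model(n);c=np.asarray(X)@m['R'].T+m['t'];s=c[...,:2]/c[...,2:]
    f=1+m['k1']*(s**2).sum(-1,keepdims=True);s=s*f
    return s*[m['fx'],m['fy']]+[m['cx'],m['cy']]
E
python3 - <<'E'
from h import *
for n,(a,b,c,d) in {"top":(180,270,270,420),"scene":(210,390,240,470)}.items():
    z=np.load(f"pics/{n}0.npz");P=cloud(n,z['d']);np.save(f"pics/{n}P.npy",P)
    k=5 if n=="top" else 3
    cv2.imwrite(f"pics/{n}z.png",cv2.resize(z['p'][a:b,c:d,::-1],None,fx=k,fy=k,interpolation=cv2.INTER_CUBIC))
P=np.load("pics/topP.npy")
for r in range(184,266,4):
    print(r,' '.join('%3d'%(1000*P[r,c,2]) for c in range(280,416,4)))
E
```

```text
184 134 130 111  12   0  -2  -2   0   0   0   0  -1   0   0   2  -3   0  -4   0   0  -1  -1  -3   0  -3   0  -2  -1   0  -4   1   3   0  -1
188  79  64  23   6   0   2  -1   0   0   0  -2  -1   0   0   0  -1 940  -1   0  -1   0   1   0   0  -3   1  -1   0   1   0   0  -2  -3  -1
192  19  22  11  11  -2  -1  -1  -1   1  -3   0  -1   0  -2  -2   0   1   0  -6   2   1   0  -1   0  -3  -2   0   0  -1  11  13   0  -1  -2
196  11   7   6   2   0   0  -1   0  -3   0   0   1   0  -2   0   0  -1  -2  -2   0   0   1  -1  13  12  14  54  57  13  32  35   1   2  -1
200   0   1   0  -1   0  -1   1   0   0   1   1  -1  -1   0   0   0  11  12  14  78  78  76  57  56  56  55  58  59  56  36  34   0  -1  -5
204   0  -3   0  -1   0   0   1   1  86  86  89  86  86  88  13  36  37  70  40  74  77  75  62  56  59  57  55  56  59  35  34   0   0   0
208  -2  -1  17  14  14  74  76  13  83  86  83  88  86  85  34  34  36  60  76  76  78  77  53  57  56  56  56  53  55  14  11   0   0   0
212   1  17  36  39  77  77  75  77  72  86  85  85  85  84  36  37  38  53  78  69  76  77  75  55  67  15  53  65  58 
[... 1139 characters left out ...]

248   0   1  12  36  32  74  74  14  14  57  86  84  85  85  86  87   1   0  -2   0  -3   0   0   0  -2  46  67  85 125 132 136  -2   0   0
252   0  -2   8  12  15  16   0   0   0  -1  -3  -2   0   0   0   0  -1  -2  -1  -1   1  -2  -2   0   1  47  75  91 120 139 940   0  -4   2
256  -1   0  -1  -1   0   0   2   0   2   0   0   0  -2  -3   0   0 940   0  -3   0  -1  -3   1   1   0  46  47  50  46 140 143   0   0  -4
260   0   2  -2  -1  -1   1  -1  -1   2   0   0   0   0  -1   0   2   0  -1  -2   0   1   0   2   1   0  -1   0   0  -2  -4 134  -1   0  -1
264   0  -1  -1  -2   1   0   0   0  -3   0   0  -3   0   0  -2   0   0   2   9   9   0   0   1   0  -2   0  -2  -1  -3  -3  -3   1   0  -1
```

View pics/topz.png

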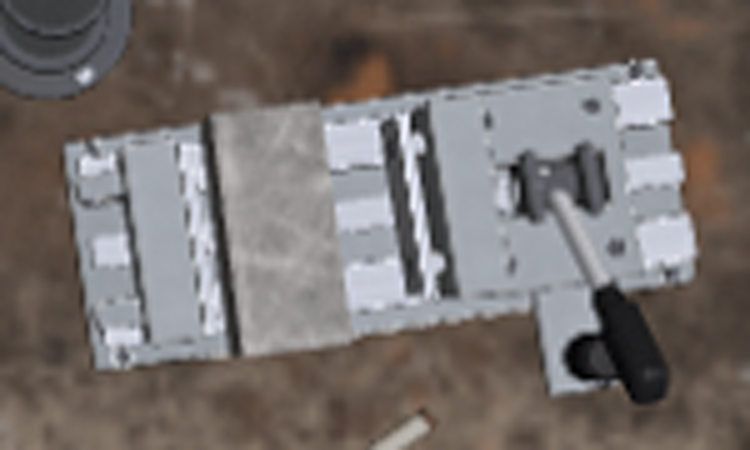

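View pics/scenez.png

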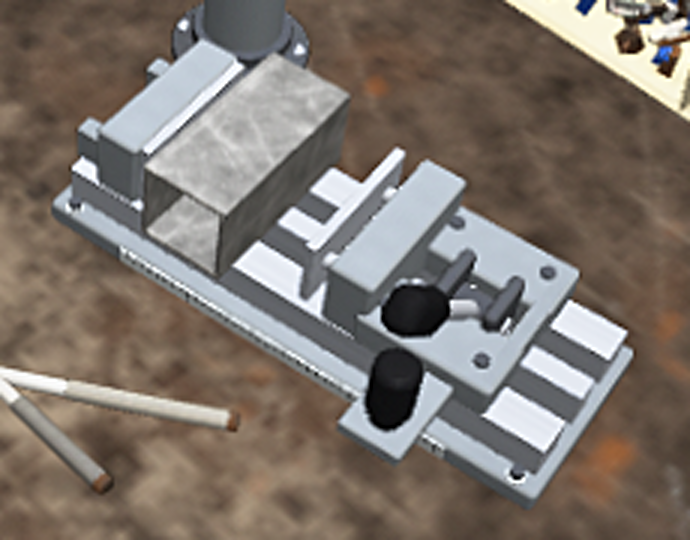

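```bash
cat >> h.py <<'E'
def ray(n,u,v,z):
    m=viewer.camera_model(n);s=und(np.array([u*1.]),np.array([v*1.]),m)[0]
    d=m['R'].T@np.array([s[0],s[1],1]);o=-m['R'].T@m['t']
    return o+d*(z-o[2])/d[2]
E
python3 - <<'E'
from h import *
from scipy.optimize import least_squares
px=np.array([(65,145),(97,368),(693,277),(657,62)])/5+[270,180]-0.4
W=np.array([ray("top",*p,0.014) for p in px]);print(W.round(4))
B=np.array([[.056,.15],[-.056,.15],[-.056,-.15],[.056,-.15]])
def tf(q,b):
    c,s=np.cos(q[2]),np.sin(q[2]);return b@np.array([[c,s],[-s,c]])+q[:2]
r=least_squares(lambda q:(tf(q,B)-W[:,:2]).ravel(),[.5,-.2,0]);print(r.x,r.fun.round(4))
# scene check: bed corners
sc=np.array([(52,210),(530,500),(634,350)])/3+[240,210]-.3
for p in sc: print(ray("scene",*p,0.014).round(4))
print(tf(r.x,B).round(4))
q=r.x;R=np.array([[np.cos(q[2]),-np.sin(q[2])],[np.sin(q[2]),np.cos(q[2])]])
for n in("top","scene"):
    P=np.load(f"pics/{n}P.npy");L=(P[...,:2]-q[:2])@R
    z=P[...,2];ok=(abs(L[...,0])<.2)&(abs(L[...,1])<.2)
    for nm,lo,hi in(("jawtop",.0745,.0815),("tube",.083,.089),("apron/knob",.044,.05),):
        k=ok&(z>lo)&(z<hi);l=L[k]
        print(n,nm,k.sum(),np.percentile(l,[1,50,99],axis=0).round(4).tolist(), np.median(z[k]))
        if nm=="jawtop":
            for a in(l[l[:,1]>.09],l[(l[:,1]<.07)]): print('   ',np.percentile(a,[2,25,50,75,98],axis=0).round(4).tolist())
    k=ok&(z>.095)&(z<.17);print('lever',np.c_[L[k],z[k]][::max(1,k.sum()//25)].round(3).tolist())
E
```

```text
[[ 0.556   0.0825  0.014 ]
 [ 0.4485  0.0646  0.014 ]
 [ 0.499  -0.2285  0.014 ]
 [ 0.6053 -0.2109  0.014 ]]
[ 0.52718062 -0.07309774  0.1680061 ] [ 0.0013  0.0016 -0.0016  0.0009 -0.0019 -0.0018  0.0022 -0.0007]
[0.4431 0.0554 0.014 ]
[ 0.4943 -0.2325  0.014 ]
[ 0.6053 -0.2142  0.014 ]
[[ 0.5573  0.0842]
 [ 0.4469  0.0654]
 [ 0.4971 -0.2303]
 [ 0.6075 -0.2116]]
top jawtop 1135 [[-0.0468, -0.072], [-0.0018, 0.0858], [0.0451, 0.1274]] 0.07759544342900095
    [[-0.0437, 0.096], [-0.0228, 0.104], [-0.0001, 0.1121], [0.0227, 0.1201], [0.0443, 0.1274]]
    [[-0.0461, -0.072], [-0.0258, -0.0337], [-0.0034, -0.0255], [0.02, -0.0171], [0.0429, -0.0002]]
top tube 1109 [[-0.0861, -0.0754], [-0.0059, 0.0607], [0.0508, 0.0864]] 0.08585040082441245
top apron/knob 259 [[-0.0964, -0.0996], [-0.0561, -0.0645], [0.0977, 0.1519]] 0.04678828675894914
lever [[0.132, 0.171, 0.114], [0.108, 0.168, 0.17], [0.105, 0.13, 0.134], [0.108, 0.168, 0.122], [0.107, 0.168, 0.113], [0.099, 0.137, 0.135], [0.096, 0.149, 0.147], [0.097, 0.154, 0.133], [0.097, 0.154, 0.121], [0.095, 0.15, 0.113], [-0.043, -0.076, 0.098
[... 761 characters left out ...]
ne apron/knob 859 [[-0.0993, -0.1142], [-0.0487, -0.0708], [0.115, 0.1523]] 0.046644568527399975
lever [[0.103, 0.161, 0.17], [0.098, 0.153, 0.16], [0.099, 0.156, 0.154], [0.125, 0.121, 0.154], [0.118, 0.12, 0.154], [0.115, 0.122, 0.151], [0.106, 0.123, 0.152], [0.105, 0.125, 0.148], [0.104, 0.127, 0.142], [0.103, 0.13, 0.138], [0.099, 0.135, 0.133], [0.097, 0.143, 0.127], [0.098, 0.155, 0.115], [0.121, 0.12, 0.118], [0.106, 0.122, 0.121], [0.1, 0.13, 0.116], [0.097, 0.133, 0.113], [0.097, 0.131, 0.11], [0.105, 0.124, 0.104], [0.095, 0.133, 0.096], [-0.093, -0.073, 0.143], [-0.069, -0.086, 0.124], [-0.095, -0.082, 0.141], [-0.07, -0.088, 0.117], [-0.097, -0.087, 0.137], [-0.1, -0.084, 0.13]]
```

```bash
python3 - <<'E'
from h import *
q=[.527,-.0745,.169]
R=np.array([[np.cos(q[2]),-np.sin(q[2])],[np.sin(q[2]),np.cos(q[2])]])
for n in("top","scene"):
    P=np.load(f"pics/{n}P.npy");L=(P[...,:2]-q[:2])@R;z=P[...,2]
    k=(abs(L[...,1])<.35)&(L[...,0]<.3)&(L[...,0]>-.1)&(z>.235)&(z<.275)
    print(n,k.sum(),np.percentile(L[k],[1,5,50,95,99],axis=0).round(3).tolist())
    l=L[k&(L[...,1]<.09)]
    for a in np.arange(-.2,.1,.03):
        s=l[abs(l[:,1]-a)<.015]
        if len(s): print(round(a,2),s[:,0].min().round(3),s[:,0].max().round(3))
E
```

```text
top 1916 [[0.083, -0.238], [0.084, -0.227], [0.104, -0.045], [0.279, 0.171], [0.298, 0.257]]
-0.14 0.081 0.19
-0.11 0.082 0.19
-0.08 0.083 0.267
-0.05 0.084 0.092
-0.02 0.084 0.093
0.01 0.084 0.093
0.04 0.085 0.274
0.07 0.085 0.291
0.1 0.086 0.128
scene 5098 [[0.08, -0.152], [0.081, -0.148], [0.09, -0.039], [0.275, 0.151], [0.297, 0.197]]
-0.14 0.079 0.186
-0.11 0.079 0.298
-0.08 0.079 0.249
-0.05 0.08 0.092
-0.02 0.08 0.094
0.01 0.08 0.094
0.04 0.082 0.289
0.07 0.082 0.19
```

```bash
cat >> h.py <<'E'
from scipy.spatial.transform import Rotation as Ro
Q=[.527,-.0745,.169]
def b2w(b):
    c,s=np.cos(Q[2]),np.sin(Q[2]);return np.array([Q[0]+c*b[0]-s*b[1],Q[1]+s*b[0]+c*b[1],b[2]])
def w2b(w):
    c,s=np.cos(Q[2]),np.sin(Q[2]);d=np.asarray(w)[:2]-Q[:2];return np.array([c*d[0]+s*d[1],-s*d[0]+c*d[1],w[2]])
def orient(lean):
    c,s=np.cos(Q[2]),np.sin(Q[2]);xb=np.array([c,s,0]);yb=np.array([-s,c,0]);ez=np.array([0,0,1.])
    z=np.sin(lean)*xb-np.cos(lean)*ez
    return np.stack([yb,np.cross(z,yb),z],1)
def plan(b,lean):
    "TCP to bed pos b, lean"
    s=sensors.observe();w,x,y,z=s['tool_rot'];R0=Ro.from_quat([x,y,z,w]).as_matrix()
    d=R0.T@(b2w(b)-s['ee_pos']);rv=Ro.from_matrix(R0.T@orient(lean)).as_rotvec()
    print('d',d.round(4),'rv',rv.round(3),'at',w2b(s['ee_pos']).round(4))
def st():
    s=sensors.observe();c,k=np.cos(Q[2]),np.sin(Q[2]);f=s['force']
    w,x,y,z=s['tool_rot'];Z=orient(0).T@Ro.from_quat([x,y,z,w]).as_matrix()
    print('t',s['time_s'],'bed',w2b(s['ee_pos']).round(4),'Fbed',np.round([c*f[0]+k*f[1],-k*f[0]+c*f[1],f[2]],1),'open',s['opening'],'rv',Ro.from_matrix(Z).as_rotvec().round(3),'q',np.round(s['joint_pos'],2))
E
python3 -c "
from h import *
st();plan([-.14,-.0745,.23],0)"
```

```text
t 0.1 bed [-0.2429  0.6722  0.2305] Fbed [-1.1  0.   1.1] open 0.08532670363994195 rv [ 0.001 -0.002  0.478] q [1.15 0.38 0.08 1.27 0.   1.46]
d [-0.6158  0.4347  0.0015] rv [-0.001  0.002 -0.478] at [-0.2429  0.6722  0.2305]
```

Request:
move_arm --commands '[{"x": -0.05, "y": 0.035, "z": 0, "az": -0.05}, {"x": -0.1, "y": 0.07, "z": 0, "az": -0.1}, {"x": -0.15, "y": 0.105, "z": 0, "az": -0.15}, {"x": -0.2, "y": 0.14, "z": 0, "az": -0.2}, {"x": -0.25, "y": 0.175, "z": 0, "az": -0.25}]' --jaw 255 --squeeze 30

```text
invalid input at $.commands[0]: expected keys x, y, z, ax, ay, az
```

```bash
python3 -c "
from h import *
st();plan([-.14,-.0745,.23],0)"
```

```text
t 0.1 bed [-0.2429  0.6722  0.2305] Fbed [-1.1  0.   1.1] open 0.08532670363994195 rv [ 0.001 -0.002  0.478] q [1.15 0.38 0.08 1.27 0.   1.46]
d [-0.6158  0.4347  0.0015] rv [-0.001  0.002 -0.478] at [-0.2429  0.6722  0.2305]
```

Request:
move_arm --commands '[{"x": -0.05, "y": 0.035, "z": 0, "ax": 0, "ay": 0, "az": -0.05}, {"x": -0.1, "y": 0.07, "z": 0, "ax": 0, "ay": 0, "az": -0.1}, {"x": -0.15, "y": 0.105, "z": 0, "ax": 0, "ay": 0, "az": -0.15}, {"x": -0.2, "y": 0.14, "z": 0, "ax": 0, "ay": 0, "az": -0.2}, {"x": -0.25, "y": 0.175, "z": 0, "ax": 0, "ay": 0, "az": -0.25}]' --jaw 255 --squeeze 30

```text
time_s: 0.72
ee_pos: [0.2652, 0.254, 0.2306]
tool_rot: [0.001, 0.727, 0.687, -0.001]
force: [1.1, -0.5, 0.6]
opening: 0.0001
```

```bash
python3 -c "
from h import *
st();plan([-.14,-.0745,.23],0)"
```

```text
t 0.725 bed [-0.2028  0.3678  0.2306] Fbed [ 1.  -0.7  0.6] open 0.00010914911876258624 rv [ 0.001 -0.002  0.225] q [ 0.59 -0.04 -0.43  1.18 -0.    0.65]
d [-0.4171  0.16    0.0014] rv [-0.001  0.002 -0.225] at [-0.2028  0.3678  0.2306]
```

Request:
move_arm --commands '[{"x": -0.055, "y": 0.02, "z": 0, "ax": 0, "ay": 0, "az": -0.03}, {"x": -0.11, "y": 0.04, "z": 0, "ax": 0, "ay": 0, "az": -0.06}, {"x": -0.165, "y": 0.06, "z": 0, "ax": 0, "ay": 0, "az": -0.09}, {"x": -0.22, "y": 0.08, "z": 0, "ax": 0, "ay": 0, "az": -0.12}, {"x": -0.275, "y": 0.1, "z": 0, "ax": 0, "ay": 0, "az": -0.15}]'

```text
time_s: 1.35
ee_pos: [0.3496, -0.0281, 0.2311]
tool_rot: [0.001, 0.673, 0.74, -0.001]
force: [1.8, 0.4, -0.3]
opening: -0.0
```

```bash
python3 -c "
from h import *
st();plan([-.14,-.0745,.2],0)"
```

```text
t 1.35 bed [-0.1671  0.0756  0.2311] Fbed [ 1.8  0.1 -0.3] open -6.33489384113102e-07 rv [ 0.    -0.002  0.075] q [-0.26 -0.08 -0.46  1.19 -0.   -0.35]
d [-0.1476  0.0382  0.0313] rv [-0.     0.002 -0.075] at [-0.1671  0.0756  0.2311]
```

Request:
move_arm --commands '[{"x": -0.05, "y": 0.013, "z": 0, "ax": 0, "ay": 0, "az": -0.03}, {"x": -0.1, "y": 0.026, "z": 0.01, "ax": 0, "ay": 0, "az": -0.06}, {"x": -0.148, "y": 0.038, "z": 0.03, "ax": 0, "ay": 0, "az": -0.075}, {"x": -0.148, "y": 0.038, "z": 0.06, "ax": 0, "ay": 0, "az": -0.075}, {"x": -0.148, "y": 0.038, "z": 0.09, "ax": 0, "ay": 0, "az": -0.075}]'

```text
time_s: 1.98
ee_pos: [0.4011, -0.1727, 0.1401]
tool_rot: [0.0, 0.645, 0.764, -0.001]
force: [0.9, -0.0, 0.7]
opening: -0.0003
```

```bash
python3 - <<'E'
from h import *
st();plan([-.135,-.0745,.12],0)
p,d=viewer.grab_frame("top"); cv2.imwrite("pics/t1.png",cv2.resize(p[170:290,260:440,::-1],None,fx=4,fy=4))
p,d=viewer.grab_frame("scene"); cv2.imwrite("pics/s1.png",cv2.resize(p[180:400,220:500,::-1],None,fx=2.5,fy=2.5))
E
```

```text
t 1.975 bed [-0.1406 -0.0756  0.1401] Fbed [ 0.8 -0.2  0.7] open -0.0002908820618787208 rv [ 0.001 -0.001  0.001] q [-0.55  0.16 -0.46  0.95 -0.   -0.72]
d [0.0011 0.0056 0.02  ] rv [-0.001  0.001 -0.001] at [-0.1406 -0.0756  0.1401]
```

View pics/t1.png

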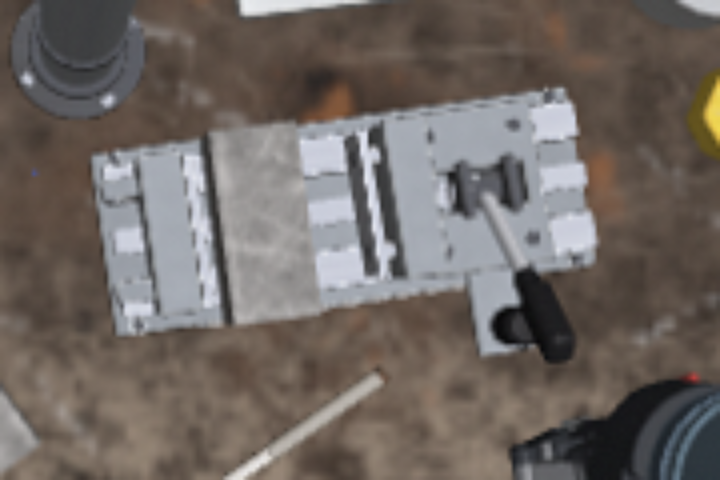

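View pics/s1.png

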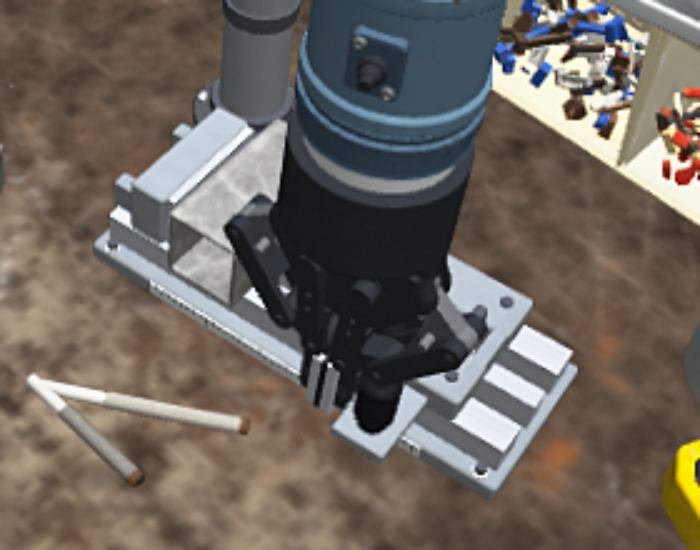

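Request:
move_arm --commands '[{"x": 0.001, "y": 0.0, "z": 0.02, "ax": 0, "ay": 0, "az": 0}, {"x": 0.001, "y": 0.02, "z": 0.02, "ax": 0, "ay": 0, "az": 0}, {"x": 0.001, "y": 0.04, "z": 0.015, "ax": 0, "ay": 0, "az": 0}, {"x": 0.001, "y": 0.06, "z": 0.01, "ax": 0, "ay": 0, "az": 0}]'

```text
time_s: 2.58
ee_pos: [0.4514, -0.1594, 0.1284]
tool_rot: [-0.007, 0.646, 0.764, -0.006]
force: [-7.5, -2.1, 6.2]
opening: 0.0001
```

```bash
python3 - <<'E'
from h import *
st()
p,d=viewer.grab_frame("top"); cv2.imwrite("pics/t2.png",cv2.resize(p[170:290,260:440,::-1],None,fx=4,fy=4))
E
```

```text
t 2.575 bed [-0.0888 -0.071   0.1284] Fbed [-7.7 -0.8  6.2] open 7.871597964684751e-05 rv [0.019 0.003 0.002] q [-0.47  0.26 -0.36  0.97 -0.01 -0.63]
```

View pics/t2.png

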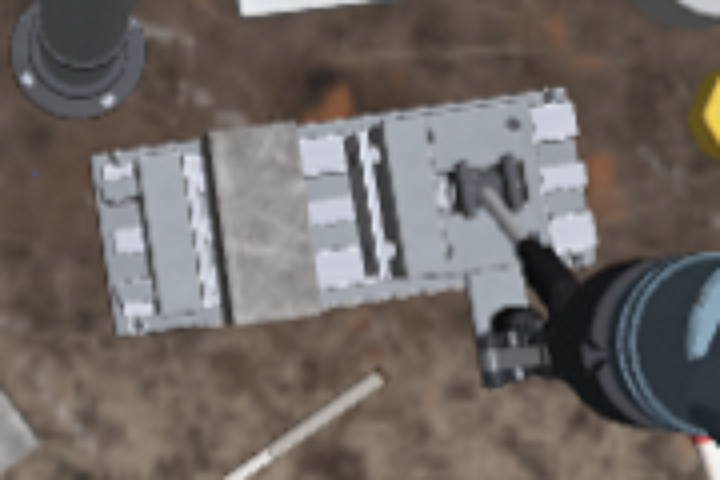

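Request:
move_arm --commands '[{"x": -0.003, "y": 0.02, "z": -0.003, "ax": 0, "ay": 0, "az": 0}, {"x": -0.003, "y": 0.04, "z": -0.006, "ax": 0, "ay": 0, "az": 0}, {"x": -0.003, "y": 0.06, "z": -0.01, "ax": 0, "ay": 0, "az": 0}, {"x": -0.003, "y": 0.075, "z": -0.012, "ax": 0, "ay": 0, "az": 0}]'

```text
time_s: 3.12
ee_pos: [0.5321, -0.1499, 0.1426]
tool_rot: [-0.003, 0.645, 0.764, -0.003]
force: [-1.6, -2.2, -1.2]
opening: -0.0002
```

```bash
python3 - <<'E'
from h import *
st()
p,d=viewer.grab_frame("top"); cv2.imwrite("pics/t3.png",cv2.resize(p[170:290,260:440,::-1],None,fx=4,fy=4))
p,d=viewer.grab_frame("scene"); cv2.imwrite("pics/s3.png",cv2.resize(p[180:400,220:500,::-1],None,fx=2.5,fy=2.5))
E
```

```text
t 3.125 bed [-0.0076 -0.0751  0.1426] Fbed [-2.  -1.9 -1.2] open -0.00017681967371076907 rv [ 0.009  0.001 -0.   ] q [-0.39  0.38 -0.15  1.05 -0.   -0.56]
```

View pics/t3.png

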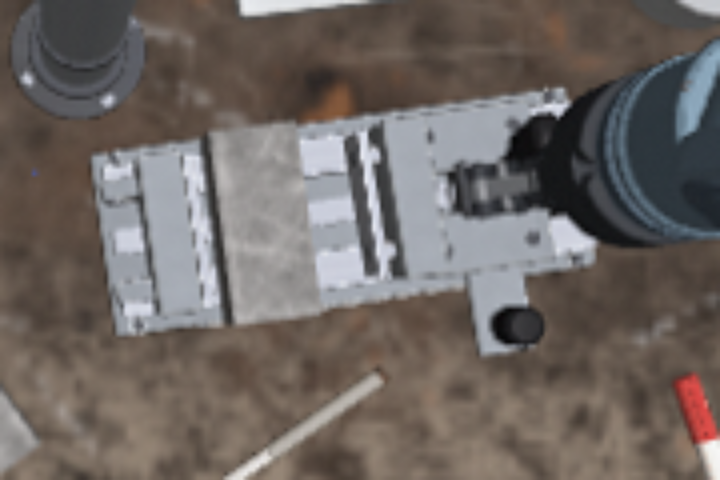

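View pics/s3.png

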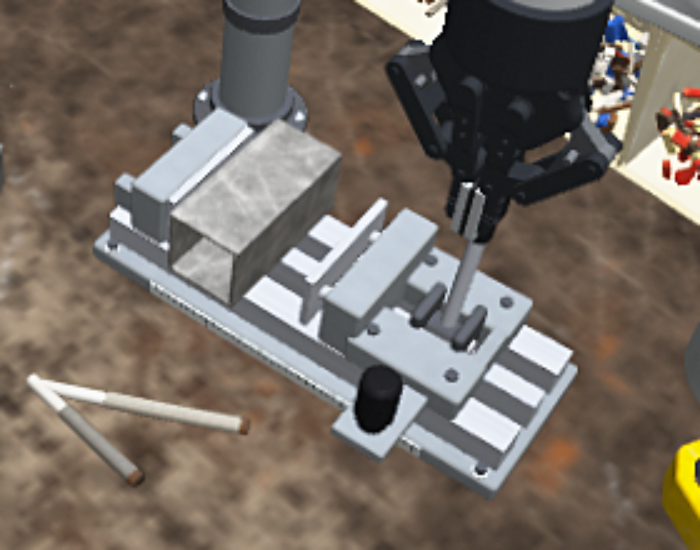

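```bash
python3 - <<'E'
from h import *
print(w2b(ray("top",260+520/4-.4,170+325/4-.4,.088)).round(4))
print(w2b(ray("scene",220+381/2.5-.3,180+382/2.5-.3,.088)).round(4))
plan([-.082,-.0745,.16],0)
E
```

```text
[-0.0801 -0.0711  0.088 ]
[-0.0853 -0.0783  0.088 ]
d [ 0.0006 -0.0757 -0.0173] rv [-0.007 -0.002  0.001] at [-0.0064 -0.075   0.1422]
```

Request:
move_arm --commands '[{"x": 0, "y": -0.03, "z": -0.02, "ax": 0, "ay": 0, "az": 0}, {"x": 0.0, "y": -0.06, "z": -0.02, "ax": 0, "ay": 0, "az": 0}, {"x": 0.0, "y": -0.076, "z": 0.0, "ax": 0, "ay": 0, "az": 0}, {"x": 0.0, "y": -0.076, "z": 0.04, "ax": 0, "ay": 0, "az": 0}, {"x": 0.0, "y": -0.076, "z": 0.04, "ax": 0, "ay": 0, "az": 0}]' --jaw 110

```text
time_s: 3.85
ee_pos: [0.455, -0.1611, 0.1011]
tool_rot: [-0.006, 0.645, 0.764, -0.003]
force: [-0.8, 1.0, 0.5]
opening: 0.0485
```

```bash
python3 - <<'E'
from h import *
st();plan([-.0825,-.0745,.056],0)
p,d=viewer.grab_frame("top"); cv2.imwrite("pics/t4.png",cv2.resize(p[170:290,260:440,::-1],None,fx=4,fy=4))
p,d=viewer.grab_frame("scene"); cv2.imwrite("pics/s4.png",cv2.resize(p[180:400,220:500,::-1],None,fx=2.5,fy=2.5))
E
```

```text
t 3.85 bed [-0.0855 -0.0732  0.1011] Fbed [-0.6  1.1  0.5] open 0.048466153135292435 rv [ 0.012  0.005 -0.001] q [-0.47  0.29 -0.4   0.9  -0.   -0.64]
d [-0.0015  0.0035  0.045 ] rv [-0.012 -0.005  0.001] at [-0.0855 -0.0732  0.1011]
```

View pics/t4.png

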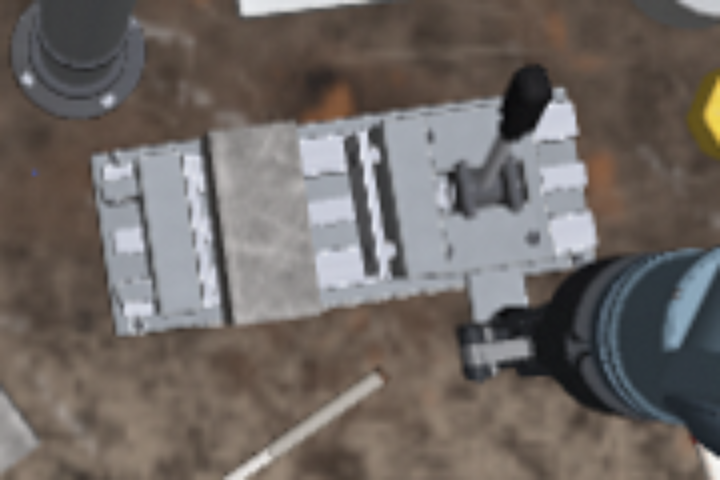

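View pics/s4.png

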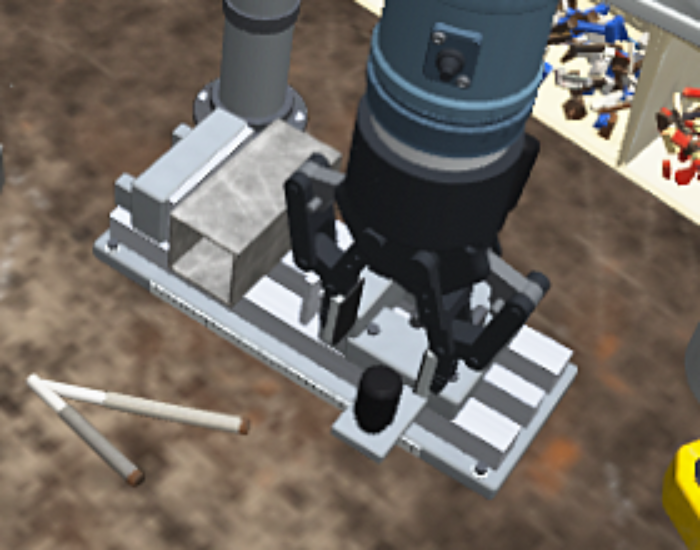

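Request:
move_arm --commands '[{"x": -0.001, "y": 0.003, "z": 0.015, "ax": -0.012, "ay": -0.005, "az": 0}, {"x": -0.001, "y": 0.003, "z": 0.03, "ax": -0.012, "ay": -0.005, "az": 0}, {"x": -0.001, "y": 0.003, "z": 0.045, "ax": -0.012, "ay": -0.005, "az": 0}, {"x": -0.001, "y": 0.003, "z": 0.045, "ax": -0.012, "ay": -0.005, "az": 0}]'

```text
time_s: 4.45
ee_pos: [0.4613, -0.1629, 0.0595]
tool_rot: [0.003, 0.644, 0.765, 0.001]
force: [-0.1, 0.5, -0.1]
opening: 0.0485
```

Request:
move_arm --commands '[{"x": 0, "y": 0, "z": 0, "ax": 0, "ay": 0, "az": 0}, {"x": 0, "y": 0, "z": 0, "ax": 0, "ay": 0, "az": 0}, {"x": 0, "y": 0, "z": 0, "ax": 0, "ay": 0, "az": 0}]' --jaw 255 --squeeze 25

```text
time_s: 4.82
ee_pos: [0.4626, -0.1632, 0.0611]
tool_rot: [0.004, 0.644, 0.765, 0.001]
force: [-0.3, 1.7, 5.3]
opening: 0.0235
```

```bash
python3 - <<'E'
from h import *
st()
p,d=viewer.grab_frame("top"); cv2.imwrite("pics/t5.png",cv2.resize(p[170:290,260:440,::-1],None,fx=4,fy=4))
p,d=viewer.grab_frame("scene"); cv2.imwrite("pics/s5.png",cv2.resize(p[180:400,220:500,::-1],None,fx=2.5,fy=2.5))
E
```

```text
t 4.825 bed [-0.0784 -0.0766  0.0611] Fbed [-0.   1.8  5.3] open 0.023508471879424404 rv [-0.008 -0.005 -0.002] q [-0.47  0.33 -0.46  0.77  0.   -0.64]
```

View pics/s5.png

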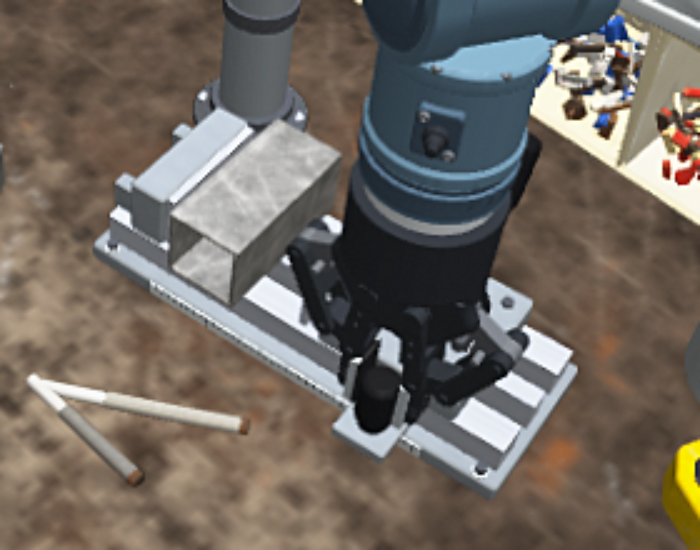

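Request:
move_arm --commands '[{"x": 0.007, "y": 0, "z": -0.002, "ax": 0, "ay": 0, "az": 0}, {"x": 0.014, "y": 0, "z": -0.002, "ax": 0, "ay": 0, "az": 0}, {"x": 0.021, "y": 0, "z": -0.002, "ax": 0, "ay": 0, "az": 0}, {"x": 0.028, "y": 0, "z": -0.002, "ax": 0, "ay": 0, "az": 0}, {"x": 0.034, "y": 0, "z": -0.002, "ax": 0, "ay": 0, "az": 0}]'

```text
time_s: 5.55
ee_pos: [0.4569, -0.1307, 0.0616]
tool_rot: [0.005, 0.644, 0.765, 0.0]
force: [5.8, -6.4, -20.7]
opening: 0.023
```

```bash
python3 - <<'E'
from h import *
st()
p,d=viewer.grab_frame("top"); cv2.imwrite("pics/t6.png",cv2.resize(p[170:290,260:440,::-1],None,fx=4,fy=4))
E
```

```text
t 5.55 bed [-0.0785 -0.0436  0.0616] Fbed [  4.6  -7.3 -20.7] open 0.023026681067240665 rv [-0.007 -0.007 -0.001] q [-0.41  0.3  -0.5   0.76 -0.   -0.58]
```

View pics/t6.png

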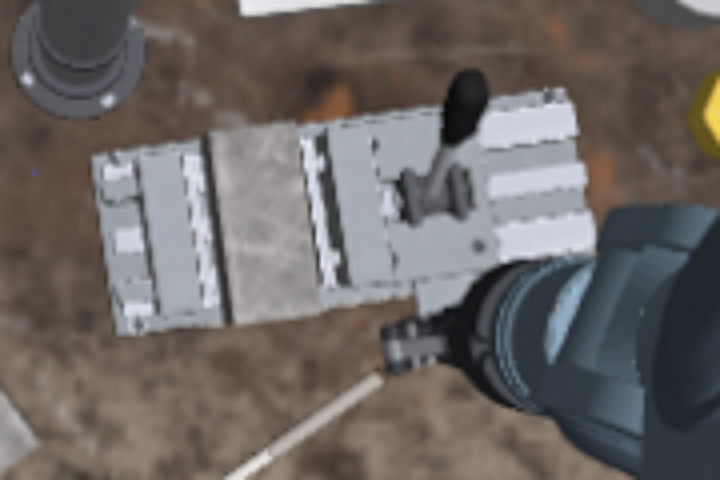

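Request:
move_arm --commands '[{"x": 0.003, "y": 0, "z": 0, "ax": 0, "ay": 0, "az": 0}, {"x": 0.006, "y": 0, "z": 0, "ax": 0, "ay": 0, "az": 0}, {"x": 0.009, "y": 0, "z": 0, "ax": 0, "ay": 0, "az": 0}]'

```text
time_s: 5.98
ee_pos: [0.4558, -0.1236, 0.0615]
tool_rot: [0.006, 0.645, 0.764, -0.002]
force: [1.7, -9.7, -11.5]
opening: 0.0228
```

```bash
python3 - <<'E'
from h import *
st()
p,d=viewer.grab_frame("top"); cv2.imwrite("pics/t7.png",cv2.resize(p[190:270,275:395,::-1],None,fx=6,fy=6))
E
```

```text
t 5.975 bed [-0.0785 -0.0365  0.0615] Fbed [  0.   -9.8 -11.5] open 0.02277951625747175 rv [-0.006 -0.012 -0.   ] q [-0.39  0.29 -0.51  0.76 -0.01 -0.56]
```

View pics/t7.png

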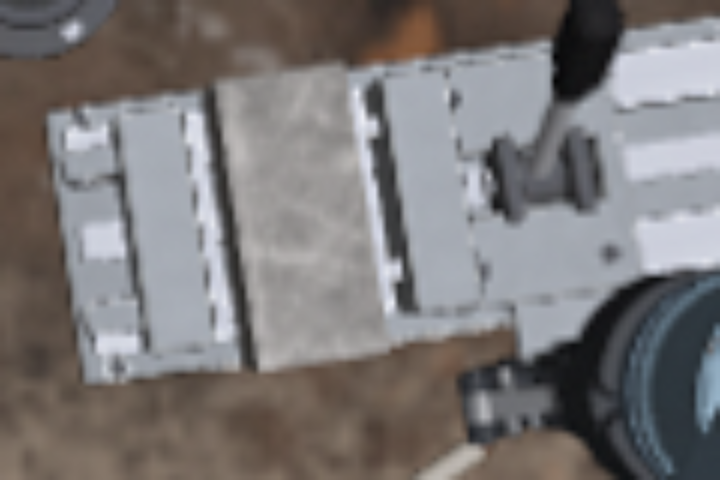

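Request:
move_arm --commands '[{"x": 0.002, "y": 0, "z": 0.001, "ax": 0, "ay": 0.0, "az": 0}, {"x": 0.005, "y": 0, "z": 0.001, "ax": 0, "ay": 0.0, "az": 0}, {"x": 0.007, "y": 0, "z": 0.001, "ax": 0, "ay": 0.0, "az": 0}]'

```text
time_s: 6.4
ee_pos: [0.4551, -0.1195, 0.0614]
tool_rot: [0.009, 0.645, 0.764, -0.004]
force: [-0.5, -10.5, -1.8]
opening: 0.0228
```

```bash
python3 - <<'E'
from h import *
st()
p,d=viewer.grab_frame("top"); cv2.imwrite("pics/t8.png",cv2.resize(p[190:270,275:395,::-1],None,fx=6,fy=6))
E
```

```text
t 6.4 bed [-0.0785 -0.0322  0.0614] Fbed [ -2.3 -10.2  -1.8] open 0.02276192546877618 rv [-0.005 -0.018  0.001] q [-0.38  0.29 -0.52  0.75 -0.01 -0.55]
```

View pics/t8.png

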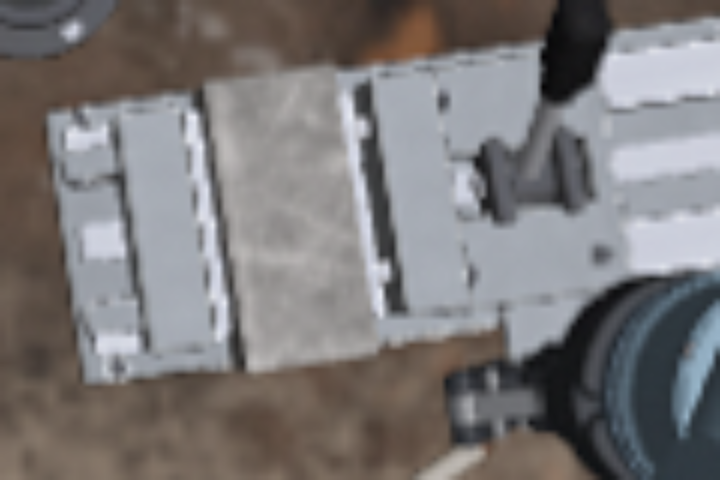

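Request:
move_arm --commands '[{"x": 0.003, "y": 0, "z": 0.0, "ax": 0, "ay": 0.01, "az": 0}, {"x": 0.005, "y": 0, "z": 0.0, "ax": 0, "ay": 0.018, "az": 0}, {"x": 0.006, "y": 0, "z": 0.0, "ax": 0, "ay": 0.018, "az": 0}]'

```text
time_s: 6.82
ee_pos: [0.4545, -0.1166, 0.0615]
tool_rot: [0.004, 0.646, 0.763, -0.001]
force: [0.8, -11.1, -9.9]
opening: 0.0226
```

```bash
python3 - <<'E'
from h import *
st()
p,d=viewer.grab_frame("top"); cv2.imwrite("pics/t9.png",cv2.resize(p[190:270,275:395,::-1],None,fx=6,fy=6))
E
```

```text
t 6.825 bed [-0.0785 -0.0294  0.0615] Fbed [ -1.1 -11.1  -9.9] open 0.02259681659589737 rv [-0.004 -0.007  0.002] q [-0.38  0.29 -0.51  0.76 -0.   -0.55]
```

View pics/t9.png

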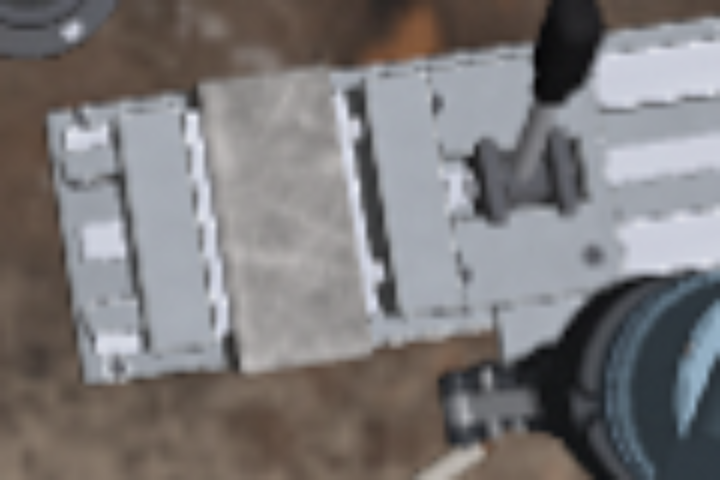

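Request:
move_arm --commands '[{"x": 0.003, "y": 0, "z": 0.0, "ax": 0, "ay": 0.005, "az": 0}, {"x": 0.005, "y": 0, "z": 0.0, "ax": 0, "ay": 0.01, "az": 0}, {"x": 0.005, "y": 0, "z": 0.0, "ax": 0, "ay": 0.01, "az": 0}]'

```text
time_s: 7.25
ee_pos: [0.4543, -0.1153, 0.0615]
tool_rot: [0.003, 0.646, 0.763, -0.001]
force: [2.0, -11.8, -11.5]
opening: 0.023
```

```bash
python3 - <<'E'
from h import *
st()
p,d=viewer.grab_frame("top"); cv2.imwrite("pics/t10.png",cv2.resize(p[190:270,275:395,::-1],None,fx=6,fy=6))
np.savez("pics/top10.npz",p=p,d=d)
E
```

```text
t 7.25 bed [-0.0785 -0.028   0.0615] Fbed [ -0.1 -11.9 -11.5] open 0.02302606527207949 rv [-0.002 -0.006  0.004] q [-0.38  0.29 -0.51  0.76 -0.   -0.55]
```

View pics/t10.png

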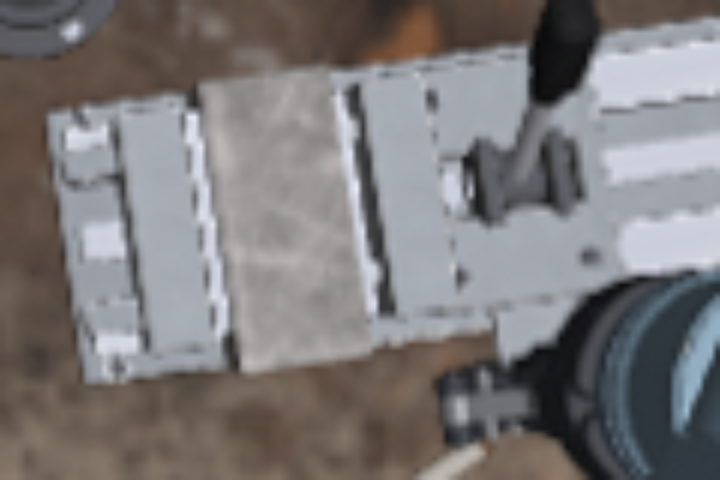

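```bash
python3 - <<'E'
from h import *
z0=np.load("pics/top0.npz");up=lambda p:cv2.resize(p[190:270,275:395,::-1],None,fx=6,fy=6)
t6=cv2.imread("pics/t6.png") # crop 170:290,260:440 x4
t6=cv2.resize(t6[80:400,60:540],None,fx=1.5,fy=1.5)
F={'0':up(z0['p']),'6':t6}
for i in(7,8,9,10):F[str(i)]=cv2.imread(f"pics/t{i}.png")
G={k:cv2.GaussianBlur(cv2.cvtColor(v,cv2.COLOR_BGR2GRAY),(0,0),2) for k,v in F.items()}
ax=b2w([0,.1,.07])-0; 
u=proj("top",np.array([b2w([0,-.02,.067]),b2w([0,.03,.067])]));d=(u[1]-u[0])*6/50; print('px/mm slide',d)
# regions in t10: carriage right of jaw incl bracket, below lever rod
def shift(reg,k,guess):
    a,b,c,e=reg;T=G['10'][a:b,c:e]
    dx,dy=guess;pad=12
    S=G[k][max(0,int(a+dy-pad)):int(b+dy+pad),int(c+dx-pad):int(e+dx+pad)]
    m=cv2.matchTemplate(S,T,cv2.TM_CCOEFF_NORMED);_,v,_,l=cv2.minMaxLoc(m)
    y,x=l[1],l[0];sx=sy=0
    if 0<x<m.shape[1]-1: q=m[y,x-1:x+2];sx=.5*(q[0]-q[2])/(q[0]-2*q[1]+q[2])
    if 0<y<m.shape[0]-1: q=m[y-1:y+2,x];sy=.5*(q[0]-q[2])/(q[0]-2*q[1]+q[2])
    x0=int(c+dx-pad);y0=max(0,int(a+dy-pad))
    sh=np.array([x+sx+x0-c,y+sy+y0-a]);return v,sh,sh@d/(d@d)
for k,mm in(('6',15),('7',8),('8',4),('9',1.5)):
    g=-d*mm
    print(k,'slide',shift((85,310,366,470),k,g),'brkt',shift((140,225,465,590),k,g))
    print('   tube',shift((90,340,205,340),k,(min(mm,6)*2.2,0)))
E
```

```text
px/mm slide [-2.54349984  0.37390901]
6 slide (0.9504981637001038, array([39.617584 , -3.7779846], dtype=float32), np.float64(-15.460260115974778)) brkt (0.9763351082801819, array([38.70926  , -5.5463104], dtype=float32), np.float64(-15.210739419616836))
   tube (0.24519404768943787, array([13.064499 , -1.3495483], dtype=float32), np.float64(-5.104121874563147))
7 slide (0.9401166439056396, array([21.15802  , -1.6577225], dtype=float32), np.float64(-8.236286233687407)) brkt (0.9672519564628601, array([20.748962, -3.326477], dtype=float32), np.float64(-8.173271701506197))
   tube (0.33063915371894836, array([ 6.7907867 , -0.54302216], dtype=float32), np.float64(-2.644103295382367))
8 slide (0.9639609456062317, array([ 1.0380066e+01, -7.1868896e-03], dtype=float32), np.float64(-3.995095579292694)) brkt (0.9790066480636597, array([10.444763 , -1.2146454], dtype=float32), np.float64(-4.088304614616391))
   tube (0.7405960559844971, array([ 1.4546814 , -0.26060486], dtype=float32), np.float64(-0.5745664767390968))
9 slide (0.9438509345054626, array([3.100708  , 0.42018127], dtype=float32), np.float64(-1.169512418435955)) brkt (0.9748901128768921, array([ 3.5002136, -0.3189087], dtype=float32), np.float64(-1.365072393648157))
   tube (0.9992431998252869, array([ 0.00354004, -0.00518036], dtype=float32), np.float64(-0.0016554307154307533))
```

Request:
move_arm --commands '[{"x": 0.004, "y": 0, "z": 0.0, "ax": 0, "ay": 0.005, "az": 0}, {"x": 0.005, "y": 0, "z": 0.0, "ax": 0, "ay": 0.01, "az": 0}, {"x": 0.0055, "y": 0, "z": 0.0, "ax": 0, "ay": 0.01, "az": 0}]'

```text
time_s: 7.68
ee_pos: [0.4542, -0.1144, 0.0615]
tool_rot: [0.002, 0.647, 0.762, -0.002]
force: [2.2, -14.2, -13.2]
opening: 0.0229
```

```bash
python3 - <<'E'
from h import *
st()
p,d=viewer.grab_frame("top"); cv2.imwrite("pics/t11.png",cv2.resize(p[190:270,275:395,::-1],None,fx=6,fy=6))
np.savez("pics/top11.npz",p=p,d=d)
E
```

```text
t 7.675 bed [-0.0785 -0.0271  0.0615] Fbed [ -0.2 -14.4 -13.2] open 0.02287916261877599 rv [-0.001 -0.006  0.006] q [-0.38  0.29 -0.51  0.76 -0.   -0.54]
```

View pics/t11.png

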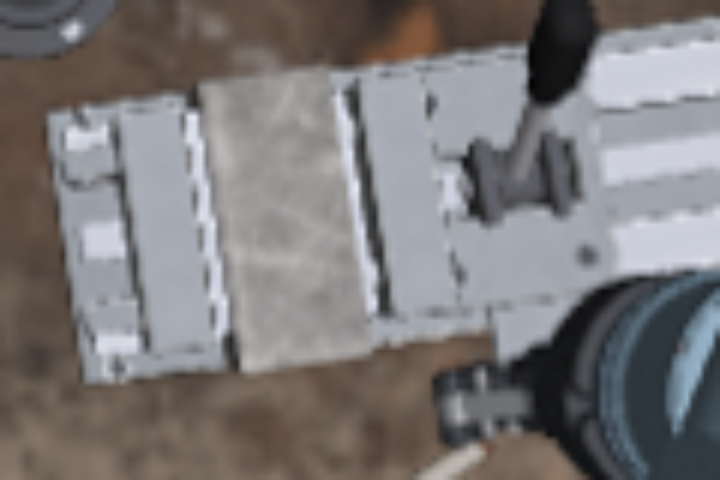

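Request:
move_arm --commands '[{"x": 0.004, "y": 0, "z": 0.0, "ax": 0, "ay": 0, "az": 0}, {"x": 0.003, "y": 0, "z": 0.0, "ax": 0, "ay": 0, "az": 0}, {"x": 0.002, "y": 0, "z": 0.0, "ax": 0, "ay": 0, "az": 0}]'

```text
time_s: 8.1
ee_pos: [0.4541, -0.1145, 0.0615]
tool_rot: [0.004, 0.647, 0.762, -0.003]
force: [0.8, -5.1, -8.6]
opening: 0.0225
```

Request:
move_arm --commands '[{"x": 0, "y": 0, "z": 0, "ax": 0, "ay": 0, "az": 0}, {"x": 0, "y": 0, "z": 0, "ax": 0, "ay": 0, "az": 0}, {"x": 0, "y": 0, "z": 0, "ax": 0, "ay": 0, "az": 0}]' --jaw 110

```text
time_s: 8.48
ee_pos: [0.4544, -0.1143, 0.0618]
tool_rot: [0.004, 0.647, 0.762, -0.003]
force: [-0.6, -0.9, 1.0]
opening: 0.0485
```

```bash
python3 - <<'E'
from h import *
st()
p,d=viewer.grab_frame("top"); cv2.imwrite("pics/t12.png",cv2.resize(p[190:270,275:395,::-1],None,fx=6,fy=6))
np.savez("pics/top12.npz",p=p,d=d)
plan([-.13,-.027,.16],0.6)
E
```

```text
t 8.475 bed [-0.0783 -0.027   0.0618] Fbed [-0.8 -0.8  1. ] open 0.048480014532176686 rv [-0.    -0.01   0.006] q [-0.38  0.29 -0.51  0.76 -0.01 -0.54]
d [-0.0013 -0.0516 -0.0983] rv [-0.6    0.011 -0.003] at [-0.0784 -0.027   0.0617]
```

View pics/t12.png

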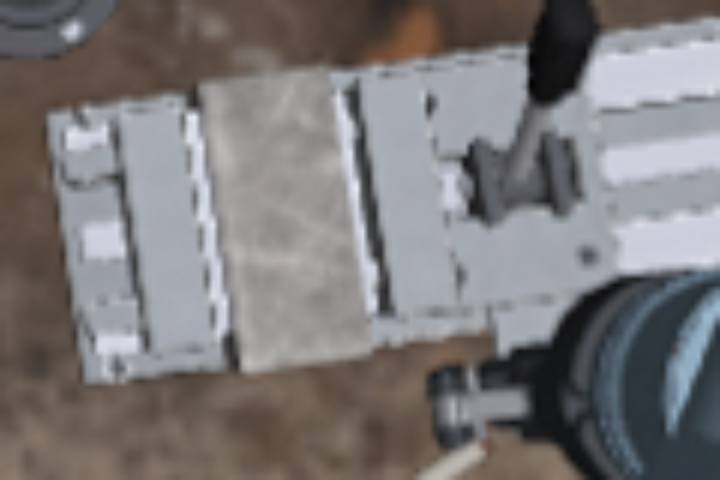

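Request:
move_arm --commands '[{"x": 0, "y": 0, "z": -0.04, "ax": 0, "ay": 0, "az": 0}, {"x": 0, "y": 0, "z": -0.08, "ax": 0, "ay": 0, "az": 0}, {"x": 0.0, "y": -0.01, "z": -0.12, "ax": -0.15, "ay": 0, "az": 0}, {"x": 0.0, "y": -0.01, "z": -0.12, "ax": -0.3, "ay": 0, "az": 0}, {"x": 0.0, "y": -0.01, "z": -0.12, "ax": -0.45, "ay": 0, "az": 0}]'

```text
time_s: 9.15
ee_pos: [0.445, -0.115, 0.1835]
tool_rot: [0.151, 0.629, 0.744, 0.169]
force: [-0.5, 0.9, 0.2]
opening: 0.0487
```

```bash
python3 - <<'E'
from h import *
st()
plan([.03,-.027,.17],0.8)
p,d=viewer.grab_frame("top"); cv2.imwrite("pics/t13.png",cv2.resize(p[150:290,260:440,::-1],None,fx=4,fy=4))
np.savez("pics/top13.npz",p=p,d=d)
p,d=viewer.grab_frame("scene"); cv2.imwrite("pics/s13.png",cv2.resize(p[100:400,160:560,::-1],None,fx=2,fy=2))
np.savez("pics/scene13.npz",p=p,d=d)
E
```

```text
t 9.15 bed [-0.0876 -0.0261  0.1835] Fbed [-0.3  1.   0.2] open 0.048714257150541986 rv [-0.457 -0.014  0.002] q [-0.6  -0.15 -0.76  0.61  0.3  -0.71]
d [-0.0001  0.0996  0.064 ] rv [-0.343  0.014  0.003] at [-0.0876 -0.0261  0.1835]
```

View pics/t13.png

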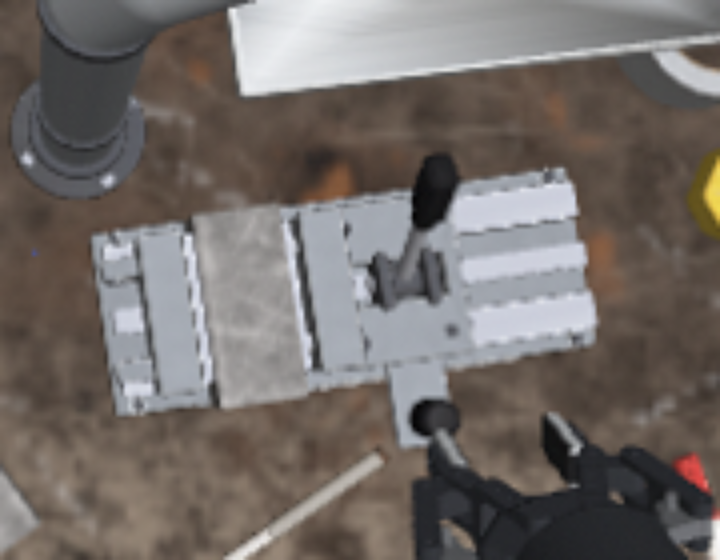

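View pics/s13.png

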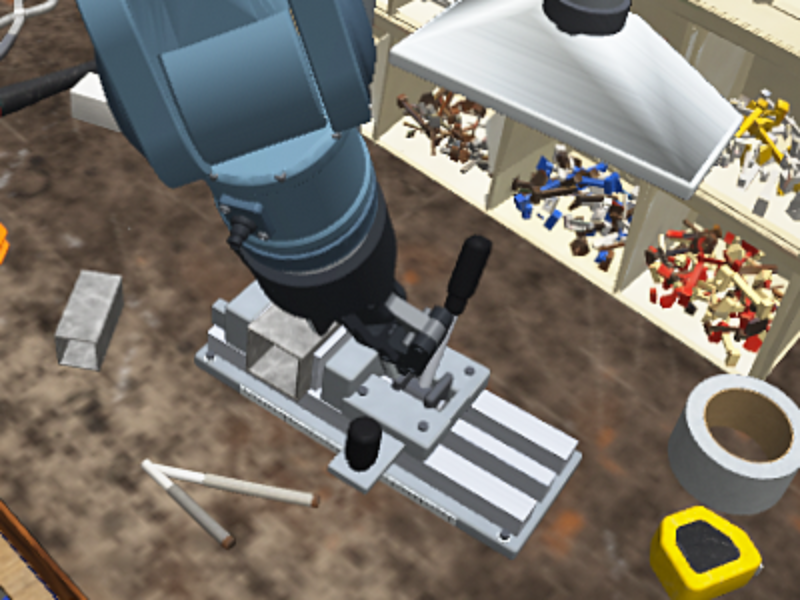

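Leaning tool is clear; the lever grip is unobstructed in both views (top ~(437,190), scene ~(470,275)). I'll measure its centre.

```bash
python3 - <<'E'
from h import *
for n in("top","scene"):
    z=np.load(f"pics/{n}13.npz");P=cloud(n,z['d']).reshape(-1,3);B=np.array([w2b(p) for p in P])
    dark=z['p'].reshape(-1,3).max(1)<70
    k=dark&(B[:,2]>.09)&(B[:,2]<.15)&(B[:,0]>.05)&(B[:,0]<.13)&(abs(B[:,1]+.03)<.04)
    b=B[k];print(n,k.sum(),np.percentile(b,[3,25,50,75,97],axis=0).round(4).tolist())
    # carriage hole edges / knob top
    k=dark&(B[:,2]>.08)&(B[:,2]<.094)&(abs(B[:,0]+.08)<.025)&(abs(B[:,1]+.03)<.04)
    b=B[k];print('  knob',k.sum(),np.percentile(b,[3,50,97],axis=0).round(4).tolist()if k.any() else'')
E
```

```text
Traceback (most recent call last):
IndexError: index -1 is out of bounds for axis 0 with size 0
```

```bash
python3 - <<'E'
from h import *
for n,(u,v) in {"top":(369,197),"scene":(395,237)}.items():
    z=np.load(f"pics/{n}13.npz");P=cloud(n,z['d'])
    for r in range(v-14,v+15,4):
        print(r,[(tuple((1000*w2b(P[r,c])).astype(int)),int(z['p'][r,c].max())) for c in range(u-12,u+13,4)])
E
```

```text
183 [((np.int64(93), np.int64(-45), np.int64(-2)), 115), ((np.int64(91), np.int64(-54), np.int64(1)), 107), ((np.int64(90), np.int64(-65), np.int64(-2)), 86), ((np.int64(89), np.int64(-76), np.int64(-2)), 90), ((np.int64(87), np.int64(-84), np.int64(3)), 104), ((np.int64(86), np.int64(-96), np.int64(-1)), 99), ((np.int64(85), np.int64(-107), np.int64(-4)), 97)]
187 [((np.int64(83), np.int64(-43), np.int64(0)), 90), ((np.int64(82), np.int64(-53), np.int64(-1)), 95), ((np.int64(80), np.int64(-63), np.int64(-1)), 92), ((np.int64(79), np.int64(-73), np.int64(0)), 74), ((np.int64(78), np.int64(-84), np.int64(-1)), 84), ((np.int64(76), np.int64(-93), np.int64(1)), 92), ((np.int64(75), np.int64(-104), np.int64(0)), 96)]
191 [((np.int64(73), np.int64(-41), np.int64(0)), 82), ((np.int64(72), np.int64(-51), np.int64(-1)), 88), ((np.int64(70), np.int64(-62), np.int64(-2)), 62), ((np.int64(52), np.int64(-23), np.int64(170)), 40), ((np.int64(51), np.int64(-31), np.int64(169)), 44), ((np.int64(66), np.int64(-91), np.int64(0)), 89), ((np.int64(65), np.int64(-103), np.int64(-4)), 86)]
195 [((np.int6
[... 4038 characters left out ...]
 np.int64(26), np.int64(0)), 107), ((np.int64(24), np.int64(-28), np.int64(133)), 18), ((np.int64(25), np.int64(-34), np.int64(136)), 24), ((np.int64(31), np.int64(-37), np.int64(133)), 18), ((np.int64(168), np.int64(4), np.int64(0)), 94), ((np.int64(172), np.int64(-1), np.int64(0)), 98), ((np.int64(177), np.int64(-6), np.int64(0)), 104)]
251 [((np.int64(23), np.int64(-24), np.int64(122)), 15), ((np.int64(24), np.int64(-29), np.int64(125)), 24), ((np.int64(29), np.int64(-34), np.int64(124)), 20), ((np.int64(155), np.int64(5), np.int64(0)), 97), ((np.int64(159), np.int64(0), np.int64(0)), 90), ((np.int64(162), np.int64(-6), np.int64(1)), 84), ((np.int64(168), np.int64(-11), np.int64(0)), 90)]
```

```bash
cat > lev.py <<'E'
from h import *
def lever(n,z,yc):
    P=cloud(n,z['d']);p=z['p'].max(-1)
    c,s=np.cos(Q[2]),np.sin(Q[2]);D=P[...,:2]-Q[:2]
    B=np.stack([c*D[...,0]+s*D[...,1],-s*D[...,0]+c*D[...,1],P[...,2]],-1)
    k=(p<60)&(B[...,2]>.095)&(B[...,2]<.2)&(B[...,0]>-.11)&(B[...,0]<.13)&(abs(B[...,1]-yc)<.017)
    b=B[k]
    if len(b)<5: print(n,'few',len(b));return
    a=np.arctan2(b[:,0],b[:,2]-.045);r=np.hypot(b[:,0],b[:,2]-.045)
    print(n,len(b),'med angle->joint',np.median(a).round(3)+np.pi/4,'r',np.percentile(r,[2,98]).round(3),'y',np.percentile(b[:,1],[3,97]).round(4))
E
python3 - <<'E'
from lev import *
for n,f,y in(("top","top0",-.0745),("top","top10",-.028),("top","top11",-.027),("top","top12",-.027),("top","top13",-.027),("scene","scene0",-.0745),("scene","scene13",-.027)):
    lever(n,np.load(f"pics/{f}.npz"),y)
E
```

```text
top 207 med angle->joint 0.08639816339744832 r [0.082 0.135] y [-0.081  -0.0655]
top 161 med angle->joint 1.1223981633974482 r [0.084 0.136] y [-0.032  -0.0175]
top 160 med angle->joint 1.1173981633974484 r [0.085 0.138] y [-0.0307 -0.0168]
top 161 med angle->joint 1.1223981633974482 r [0.083 0.137] y [-0.0308 -0.0171]
top 158 med angle->joint 1.1203981633974482 r [0.083 0.136] y [-0.0308 -0.0171]
scene 318 med angle->joint 0.012398163397448259 r [0.094 0.137] y [-0.0866 -0.0712]
scene 511 med angle->joint 1.0843981633974482 r [0.077 0.134] y [-0.0378 -0.0217]
```

```bash
python3 - <<'E'
from h import *
plan([-.08,-.027,.13],0)
E
```

```text
d [-0.0042 -0.0082  0.0491] rv [ 0.445  0.007 -0.008] at [-0.0936 -0.0224  0.1778]
```

Request:
move_arm --commands '[{"x": -0.004, "y": -0.005, "z": 0.0, "ax": 0.15, "ay": 0, "az": 0}, {"x": -0.004, "y": -0.008, "z": 0.02, "ax": 0.3, "ay": 0, "az": 0}, {"x": -0.004, "y": -0.008, "z": 0.049, "ax": 0.445, "ay": 0.007, "az": -0.008}, {"x": -0.004, "y": -0.008, "z": 0.049, "ax": 0.445, "ay": 0.007, "az": -0.008}]'

```text
time_s: 9.75
ee_pos: [0.4551, -0.1135, 0.1266]
tool_rot: [-0.004, 0.643, 0.765, -0.002]
force: [0.9, 0.5, -0.6]
opening: 0.0487
```

```bash
python3 - <<'E'
from h import *
st();plan([-.08,-.027,.062],0)
E
```

```text
t 9.75 bed [-0.0774 -0.0263  0.1266] Fbed [ 1.   0.4 -0.6] open 0.04874103404504528 rv [ 0.008  0.003 -0.004] q [-0.38  0.24 -0.4   0.95 -0.   -0.55]
d [-0.0009 -0.0021  0.0646] rv [-0.008 -0.003  0.004] at [-0.0774 -0.0263  0.1266]
```

Request:
move_arm --commands '[{"x": -0.001, "y": -0.002, "z": 0.025, "ax": -0.008, "ay": -0.003, "az": 0.004}, {"x": -0.001, "y": -0.002, "z": 0.05, "ax": -0.008, "ay": -0.003, "az": 0.004}, {"x": -0.001, "y": -0.002, "z": 0.063, "ax": -0.008, "ay": -0.003, "az": 0.004}, {"x": -0.001, "y": -0.002, "z": 0.063, "ax": -0.008, "ay": -0.003, "az": 0.004}]'

```text
time_s: 10.25
ee_pos: [0.4525, -0.1147, 0.064]
tool_rot: [-0.0, 0.645, 0.764, -0.0]
force: [0.0, 0.2, 0.3]
opening: 0.0485
```

Request:
move_arm --commands '[{"x": 0, "y": 0, "z": 0, "ax": 0, "ay": 0, "az": 0}, {"x": 0, "y": 0, "z": 0, "ax": 0, "ay": 0, "az": 0}, {"x": 0, "y": 0, "z": 0, "ax": 0, "ay": 0, "az": 0}]' --jaw 255

```text
time_s: 10.62
ee_pos: [0.4535, -0.1152, 0.0655]
tool_rot: [0.001, 0.645, 0.764, 0.0]
force: [-1.7, 1.1, 6.3]
opening: 0.023
```

Request:
move_arm --commands '[{"x": -0.005, "y": 0, "z": 0, "ax": 0, "ay": 0, "az": 0}, {"x": -0.01, "y": 0, "z": 0, "ax": 0, "ay": 0, "az": 0}, {"x": -0.015, "y": 0, "z": 0, "ax": 0, "ay": 0, "az": 0}, {"x": -0.018, "y": 0, "z": 0, "ax": 0, "ay": 0, "az": 0}]'

```text
time_s: 11.12
ee_pos: [0.4562, -0.1311, 0.0655]
tool_rot: [-0.0, 0.645, 0.764, 0.002]
force: [-0.4, 6.3, 2.5]
opening: 0.0231
```

```bash
python3 - <<'E'
from lev import *
st()
p,d=viewer.grab_frame("top"); cv2.imwrite("pics/t14.png",cv2.resize(p[190:270,275:395,::-1],None,fx=6,fy=6))
np.savez("pics/top14.npz",p=p,d=d);lever("top",dict(p=p,d=d),-.043)
E
```

```text
t 11.125 bed [-0.0793 -0.0439  0.0655] Fbed [0.7 6.3 2.5] open 0.023121430702343203 rv [-0.003  0.003 -0.   ] q [-0.42  0.3  -0.49  0.78  0.   -0.59]
top 156 med angle->joint 1.1263981633974482 r [0.082 0.136] y [-0.0471 -0.0338]
```

View pics/t14.png

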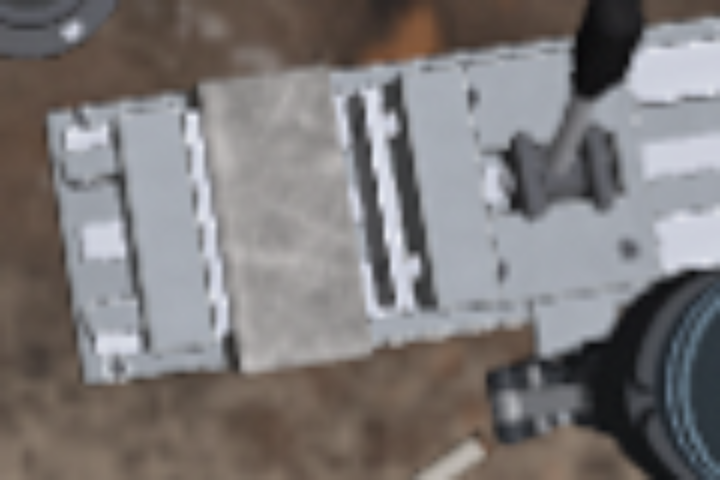

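Request:
move_arm --commands '[{"x": 0, "y": 0, "z": 0, "ax": 0, "ay": 0, "az": 0}, {"x": 0, "y": 0, "z": 0, "ax": 0, "ay": 0, "az": 0}, {"x": 0, "y": 0, "z": -0.045, "ax": 0, "ay": 0, "az": 0}, {"x": 0, "y": 0, "z": -0.09, "ax": 0, "ay": 0, "az": 0}, {"x": 0, "y": 0, "z": -0.12, "ax": -0.15, "ay": 0, "az": 0}]' --jaw 110

```text
time_s: 11.8
ee_pos: [0.4596, -0.1332, 0.1883]
tool_rot: [0.051, 0.642, 0.763, 0.06]
force: [0.5, -0.6, 0.3]
opening: 0.0489
```

```bash
python3 - <<'E'
from h import *
st();plan([-.03,-.044,.17],0.7)
E
```

```text
t 11.8 bed [-0.0763 -0.0465  0.1883] Fbed [ 0.4 -0.7  0.3] open 0.048878726680839396 rv [-0.159 -0.    -0.002] q [-0.48  0.09 -0.42  0.93  0.1  -0.64]
d [0.0024 0.0429 0.0254] rv [-0.541 -0.001  0.002] at [-0.0763 -0.0465  0.1883]
```

Request:
move_arm --commands '[{"x": 0.001, "y": 0.0, "z": 0, "ax": -0.15, "ay": 0, "az": 0}, {"x": 0.002, "y": 0.01, "z": 0.0, "ax": -0.3, "ay": 0, "az": 0}, {"x": 0.002, "y": 0.02, "z": 0.01, "ax": -0.45, "ay": 0, "az": 0}, {"x": 0.002, "y": 0.043, "z": 0.025, "ax": -0.54, "ay": 0, "az": 0}, {"x": 0.002, "y": 0.043, "z": 0.025, "ax": -0.54, "ay": 0, "az": 0}]' --jaw 255

```text
time_s: 12.42
ee_pos: [0.5031, -0.1226, 0.1683]
tool_rot: [0.219, 0.606, 0.719, 0.261]
force: [-1.0, 0.0, -1.2]
opening: 0.0001
```

```bash
python3 - <<'E'
from lev import *
st()
for f in (19,35,45,52,56):
    f=np.radians(f);plan([.111*np.sin(f)-.011*np.cos(f),-.044,.045+.111*np.cos(f)+.011*np.sin(f)],.7)
p,d=viewer.grab_frame("scene"); cv2.imwrite("pics/s15.png",cv2.resize(p[100:400,160:560,::-1],None,fx=2,fy=2))
E
```

```text
t 12.425 bed [-0.0316 -0.0434  0.1683] Fbed [-1.   0.2 -1.2] open 0.00010631004683880481 rv [-0.695  0.002 -0.001] q [-0.66 -0.09 -0.9   0.25  0.49 -0.69]
d [-0.0007  0.0346  0.0481] rv [-0.005 -0.002 -0.   ] at [-0.0316 -0.0434  0.1683]
d [-0.0007  0.0496  0.0753] rv [-0.005 -0.002 -0.   ] at [-0.0316 -0.0434  0.1683]
d [-0.0007  0.0549  0.094 ] rv [-0.005 -0.002 -0.   ] at [-0.0316 -0.0434  0.1683]
d [-0.0008  0.0566  0.1075] rv [-0.005 -0.002 -0.   ] at [-0.0316 -0.0434  0.1683]
d [-0.0008  0.0568  0.1153] rv [-0.005 -0.002 -0.   ] at [-0.0316 -0.0434  0.1683]
```

View pics/s15.png

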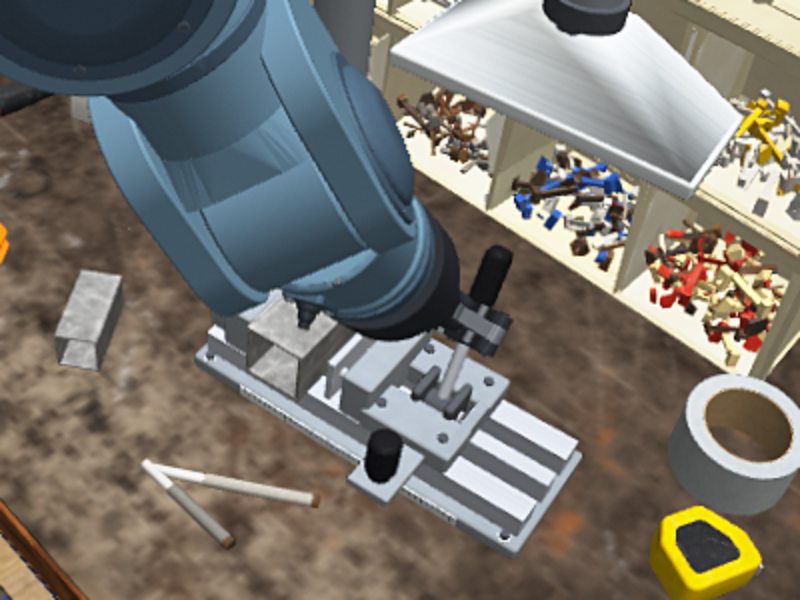

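Arm at the robot side of the lever, lever at ~1.1. Push it along its arc to the end stop.

Request:
move_arm --commands '[{"x": -0.001, "y": 0.035, "z": 0.04, "ax": 0, "ay": 0, "az": 0}, {"x": -0.001, "y": 0.047, "z": 0.065, "ax": 0, "ay": 0, "az": 0}, {"x": -0.001, "y": 0.053, "z": 0.085, "ax": 0, "ay": 0, "az": 0}, {"x": -0.001, "y": 0.056, "z": 0.1, "ax": 0, "ay": 0, "az": 0}, {"x": -0.001, "y": 0.057, "z": 0.107, "ax": 0, "ay": 0, "az": 0}]'

```text
time_s: 13.1
ee_pos: [0.6148, -0.1054, 0.1253]
tool_rot: [0.22, 0.606, 0.719, 0.261]
force: [-69.6, -6.1, 68.8]
opening: 0.0
```

```bash
python3 - <<'E'
from lev import *
st()
p,d=viewer.grab_frame("scene"); cv2.imwrite("pics/s16.png",cv2.resize(p[100:400,160:560,::-1],None,fx=2,fy=2))
lever("scene",dict(p=p,d=d),-.044)
p,d=viewer.grab_frame("top"); cv2.imwrite("pics/t16.png",cv2.resize(p[150:290,260:440,::-1],None,fx=4,fy=4))
lever("top",dict(p=p,d=d),-.044)
E
```

```text
t 13.1 bed [ 0.0813 -0.0452  0.1253] Fbed [-69.6   5.7  68.8] open 7.486539917641764e-06 rv [-0.695  0.001 -0.001] q [-0.46  0.16 -0.8   0.02  0.39 -0.51]
scene 246 med angle->joint 1.5753981633974483 r [0.075 0.116] y [-0.0587 -0.0391]
top 305 med angle->joint 1.2193981633974482 r [0.101 0.159] y [-0.0564 -0.0279]
```

View pics/s16.png

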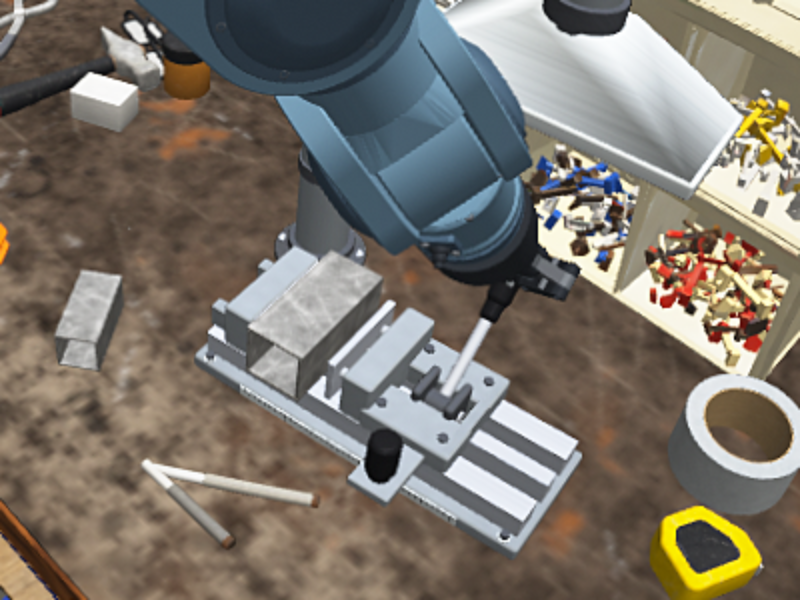

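View pics/t16.png

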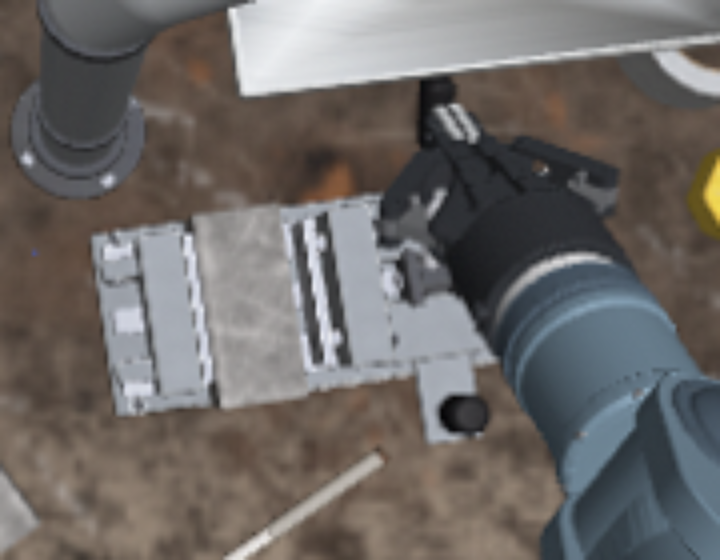

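Request:
move_arm --commands '[{"x": 0, "y": 0.0, "z": -0.005, "ax": 0, "ay": 0, "az": 0}, {"x": 0, "y": 0.0, "z": -0.03, "ax": 0, "ay": 0, "az": 0}, {"x": 0, "y": -0.02, "z": -0.06, "ax": 0, "ay": 0, "az": 0}, {"x": 0, "y": -0.05, "z": -0.1, "ax": 0, "ay": 0, "az": 0}]'

```text
time_s: 13.7
ee_pos: [0.5125, -0.1233, 0.1722]
tool_rot: [0.22, 0.606, 0.719, 0.261]
force: [-0.4, -0.4, -0.2]
opening: 0.0004
```

```bash
python3 - <<'E'
from lev import *
st()
p,d=viewer.grab_frame("scene"); cv2.imwrite("pics/s17.png",cv2.resize(p[100:400,160:560,::-1],None,fx=2,fy=2))
lever("scene",dict(p=p,d=d),-.044)
p,d=viewer.grab_frame("top"); cv2.imwrite("pics/t17.png",cv2.resize(p[150:290,260:440,::-1],None,fx=4,fy=4))
lever("top",dict(p=p,d=d),-.044)
plan([-.08,-.044,.15],0)
E
```

```text
t 13.7 bed [-0.0225 -0.0457  0.1722] Fbed [-0.5 -0.4 -0.2] open 0.0003660557109003984 rv [-0.697 -0.001 -0.002] q [-0.64 -0.08 -0.89  0.24  0.48 -0.68]
scene 340 med angle->joint 1.5703981633974484 r [0.095 0.133] y [-0.0549 -0.0382]
top 234 med angle->joint 1.5703981633974484 r [0.081 0.158] y [-0.0496 -0.0284]
d [ 0.0007 -0.0554 -0.0188] rv [ 0.694 -0.    -0.004] at [-0.0254 -0.0449  0.1709]
```

View pics/t17.png

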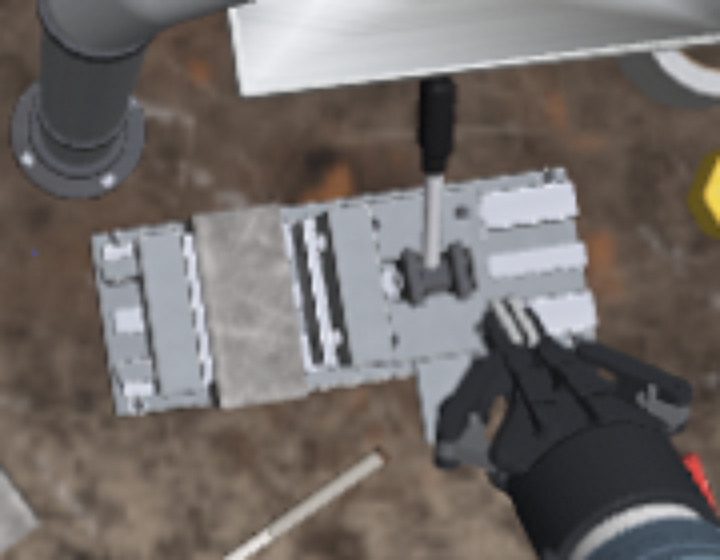

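Request:
move_arm --commands '[{"x": 0, "y": -0.03, "z": -0.03, "ax": 0.15, "ay": 0, "az": 0}, {"x": 0, "y": -0.055, "z": -0.03, "ax": 0.3, "ay": 0, "az": 0}, {"x": 0, "y": -0.055, "z": -0.019, "ax": 0.45, "ay": 0, "az": 0}, {"x": 0, "y": -0.055, "z": -0.019, "ax": 0.6, "ay": 0, "az": 0}, {"x": 0, "y": -0.055, "z": -0.019, "ax": 0.694, "ay": 0, "az": 0}]' --jaw 110

```text
time_s: 14.42
ee_pos: [0.4577, -0.1322, 0.1511]
tool_rot: [-0.001, 0.646, 0.764, -0.001]
force: [0.3, 0.2, 0.7]
opening: 0.049
```

```bash
python3 - <<'E'
from lev import *
st()
plan([-.08,-.044,.064],0)
E
```

```text
t 14.425 bed [-0.078  -0.0452  0.1511] Fbed [0.3 0.1 0.7] open 0.04902125945053494 rv [0.002 0.    0.002] q [-0.41  0.22 -0.34  1.   -0.   -0.58]
d [ 0.0012 -0.0018  0.0871] rv [-0.002 -0.    -0.002] at [-0.078  -0.0452  0.1511]
```

Request:
move_arm --commands '[{"x": 0.001, "y": -0.002, "z": 0.04, "ax": 0, "ay": 0, "az": 0}, {"x": 0.001, "y": -0.002, "z": 0.07, "ax": 0, "ay": 0, "az": 0}, {"x": 0.001, "y": -0.002, "z": 0.087, "ax": 0, "ay": 0, "az": 0}, {"x": 0.001, "y": -0.002, "z": 0.087, "ax": 0, "ay": 0, "az": 0}]'

```text
time_s: 14.92
ee_pos: [0.4546, -0.1311, 0.063]
tool_rot: [-0.002, 0.645, 0.764, -0.001]
force: [0.1, -0.7, 0.0]
opening: 0.0484
```

Request:
move_arm --commands '[{"x": 0, "y": 0, "z": 0, "ax": 0, "ay": 0, "az": 0}, {"x": 0, "y": 0, "z": 0, "ax": 0, "ay": 0, "az": 0}, {"x": 0, "y": 0, "z": 0, "ax": 0, "ay": 0, "az": 0}]' --jaw 255

```text
time_s: 15.3
ee_pos: [0.4555, -0.1316, 0.064]
tool_rot: [-0.001, 0.646, 0.764, -0.001]
force: [0.3, -1.4, 2.0]
opening: 0.0228
```

Request:
move_arm --commands '[{"x": 0.004, "y": 0, "z": 0, "ax": 0, "ay": 0, "az": 0}, {"x": 0.008, "y": 0, "z": 0, "ax": 0, "ay": 0, "az": 0}, {"x": 0.012, "y": 0, "z": 0, "ax": 0, "ay": 0, "az": 0}, {"x": 0.015, "y": 0, "z": 0, "ax": 0, "ay": 0, "az": 0}, {"x": 0.017, "y": 0, "z": 0, "ax": 0, "ay": 0, "az": 0}]'

```text
time_s: 15.92
ee_pos: [0.4531, -0.1175, 0.0641]
tool_rot: [0.001, 0.646, 0.763, -0.004]
force: [0.7, -9.2, -6.5]
opening: 0.0229
```

```bash
python3 - <<'E'
from lev import *
st()
p,d=viewer.grab_frame("top"); cv2.imwrite("pics/t18.png",cv2.resize(p[150:290,260:440,::-1],None,fx=4,fy=4))
np.savez("pics/top18.npz",p=p,d=d);lever("top",dict(p=p,d=d),-.03)
E
```

```text
t 15.925 bed [-0.08   -0.03    0.0641] Fbed [-0.9 -9.2 -6.5] open 0.022935621959355963 rv [ 0.004 -0.006  0.003] q [-0.38  0.29 -0.5   0.77 -0.01 -0.55]
top 205 med angle->joint 1.5823981633974484 r [0.08  0.135] y [-0.0356 -0.0196]
```

View pics/t18.png

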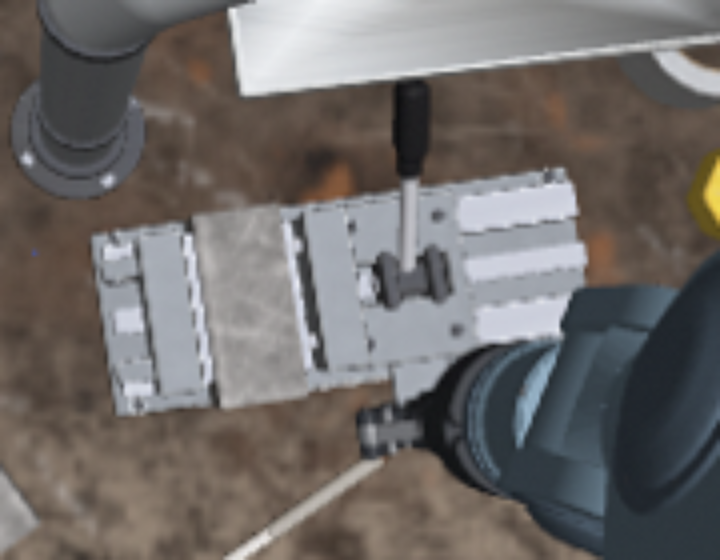

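Request:
move_arm --commands '[{"x": 0.003, "y": 0, "z": 0, "ax": 0, "ay": 0, "az": 0}, {"x": 0.005, "y": 0, "z": 0, "ax": 0, "ay": 0.005, "az": 0}, {"x": 0.006, "y": 0, "z": 0, "ax": 0, "ay": 0.005, "az": 0}, {"x": 0.006, "y": 0, "z": 0, "ax": 0, "ay": 0.005, "az": 0}]'

```text
time_s: 16.48
ee_pos: [0.4528, -0.1153, 0.0641]
tool_rot: [0.002, 0.647, 0.763, -0.005]
force: [1.9, -12.2, -8.3]
opening: 0.0229
```

```bash
python3 - <<'E'
from lev import *
st()
E
```

```text
t 16.475 bed [-0.08   -0.0277  0.0641] Fbed [ -0.2 -12.3  -8.3] open 0.022850778100361638 rv [ 0.005 -0.01   0.005] q [-0.38  0.29 -0.51  0.77 -0.01 -0.54]
```

Request:
move_arm --commands '[{"x": 0.004, "y": 0, "z": 0, "ax": 0, "ay": 0.005, "az": 0}, {"x": 0.006, "y": 0, "z": 0, "ax": 0, "ay": 0.01, "az": 0}, {"x": 0.006, "y": 0, "z": 0, "ax": 0, "ay": 0.01, "az": 0}]'

```text
time_s: 16.85
ee_pos: [0.4525, -0.1138, 0.0641]
tool_rot: [0.001, 0.647, 0.762, -0.006]
force: [1.6, -13.1, -8.0]
opening: 0.023
```

```bash
python3 - <<'E'
from lev import *
st()
p,d=viewer.grab_frame("top"); cv2.imwrite("pics/t19.png",cv2.resize(p[190:270,275:395,::-1],None,fx=6,fy=6))
np.savez("pics/top19.npz",p=p,d=d);lever("top",dict(p=p,d=d),-.027)
# slide shift relative to frames 10,12,14 (carriage incl. jaw top strip), subpixel
u=proj("top",np.array([b2w([0,-.02,.067]),b2w([0,.03,.067])]));dd=(u[1]-u[0])*6/50
G={k:cv2.GaussianBlur(cv2.cvtColor(cv2.imread(f"pics/t{k}.png"),cv2.COLOR_BGR2GRAY),(0,0),2).astype(np.float32) for k in(8,9,10,12,19)}
for k in(8,9,10,12):
    a=G[19][160:300,395:500];W=np.eye(2,3,dtype=np.float32)
    t=G[k][160:300,395:500];cc,W=cv2.findTransformECC(a,t,W,cv2.MOTION_TRANSLATION,(3,200,1e-6))
    print(k,cc,W[:,2],-W[:,2]@dd/(dd@dd))
E
```

```text
t 16.85 bed [-0.0801 -0.0262  0.0641] Fbed [ -0.6 -13.1  -8. ] open 0.023020363945586417 rv [ 0.007 -0.009  0.007] q [-0.37  0.29 -0.51  0.77 -0.01 -0.54]
top 197 med angle->joint 1.5803981633974482 r [0.079 0.135] y [-0.0316 -0.0159]
8 0.9448599440822449 [15.50229   -2.3020108] 6.096171682186374
9 0.9759570152968413 [ 7.728898 -2.750503] 3.130014337627445
10 0.9753452829046548 [4.8292565  0.35469162] 1.8384361131575084
12 0.9761871989182359 [ 2.763818  -1.1791081] 1.130341124940994
```

View pics/t19.png

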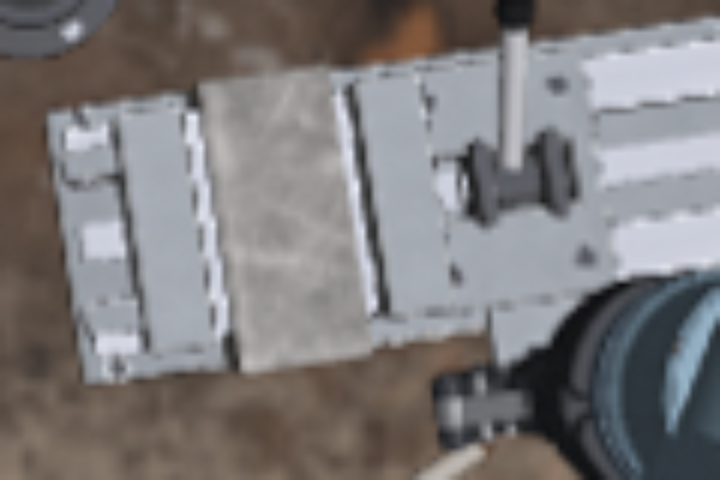

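Request:
move_arm --commands '[{"x": 0.004, "y": 0, "z": 0.0, "ax": 0, "ay": 0, "az": 0}, {"x": 0.003, "y": 0, "z": 0.0, "ax": 0, "ay": 0, "az": 0}, {"x": 0.002, "y": 0, "z": 0.0, "ax": 0, "ay": 0, "az": 0}]'

```text
time_s: 17.27
ee_pos: [0.4525, -0.1139, 0.0641]
tool_rot: [0.003, 0.648, 0.762, -0.007]
force: [0.7, -6.0, -4.3]
opening: 0.0228
```

Request:
move_arm --commands '[{"x": 0, "y": 0, "z": 0, "ax": 0, "ay": 0, "az": 0}, {"x": 0, "y": 0, "z": 0, "ax": 0, "ay": 0, "az": 0}, {"x": 0, "y": 0, "z": -0.04, "ax": 0, "ay": 0, "az": 0}, {"x": 0, "y": 0, "z": -0.08, "ax": 0, "ay": 0, "az": 0}, {"x": 0, "y": -0.01, "z": -0.115, "ax": -0.15, "ay": 0, "az": 0}]' --jaw 110

```text
time_s: 17.9
ee_pos: [0.4466, -0.1141, 0.1809]
tool_rot: [0.053, 0.645, 0.761, 0.052]
force: [-0.4, -0.3, 1.1]
opening: 0.0486
```

```bash
python3 - <<'E'
from lev import *
st();plan([.0,-.0265,.19],0.8)
E
```

```text
t 17.9 bed [-0.0859 -0.0255  0.1809] Fbed [-0.5 -0.2  1.1] open 0.048594119168828956 rv [-0.148 -0.014  0.004] q [-0.44  0.05 -0.48  0.91  0.07 -0.6 ]
d [-0.0007  0.0863  0.0036] rv [-0.652  0.015  0.002] at [-0.0859 -0.0255  0.1809]
```

Request:
move_arm --commands '[{"x": -0.001, "y": 0.01, "z": -0.01, "ax": -0.15, "ay": 0.004, "az": 0}, {"x": -0.001, "y": 0.03, "z": -0.01, "ax": -0.3, "ay": 0.008, "az": 0}, {"x": -0.001, "y": 0.05, "z": -0.005, "ax": -0.45, "ay": 0.012, "az": 0}, {"x": -0.001, "y": 0.07, "z": 0.0, "ax": -0.58, "ay": 0.015, "az": 0}, {"x": -0.001, "y": 0.086, "z": 0.003, "ax": -0.65, "ay": 0.015, "az": 0}]'

```text
time_s: 18.52
ee_pos: [0.5301, -0.1001, 0.1898]
tool_rot: [0.251, 0.594, 0.704, 0.298]
force: [-0.2, 0.1, -0.4]
opening: 0.0488
```

```bash
python3 - <<'E'
from lev import *
st();plan([.098,-.0265,.104],0.8)
for n in("top","scene"):
    p,d=viewer.grab_frame(n); lever(n,dict(p=p,d=d),-.0265)
    a=(150,290,260,440) if n=="top" else (150,350,260,500)
    cv2.imwrite(f"pics/{n}20.png",cv2.resize(p[a[0]:a[1],a[2]:a[3],::-1],None,fx=3,fy=3))
E
```

```text
t 18.525 bed [-0.0013 -0.0257  0.1898] Fbed [-0.2  0.1 -0.4] open 0.04875549991540248 rv [-0.799  0.001 -0.001] q [-0.61 -0.12 -0.96  0.1   0.53 -0.6 ]
d [-0.0009  0.0077  0.131 ] rv [-0.001 -0.001  0.001] at [-0.0013 -0.0257  0.1898]
top 212 med angle->joint 1.5803981633974482 r [0.079 0.135] y [-0.0336 -0.0172]
scene 184 med angle->joint 1.5823981633974484 r [0.075 0.132] y [-0.0374 -0.0225]
```

View pics/top20.png

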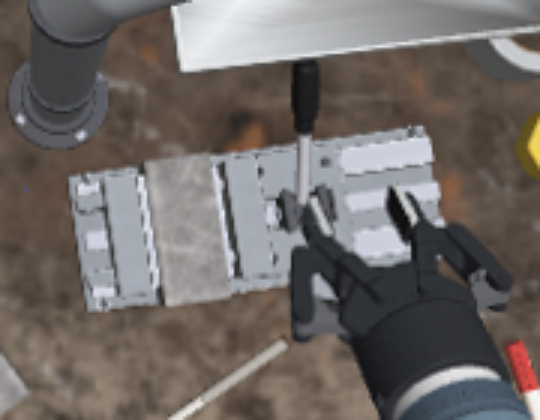

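View pics/scene20.png

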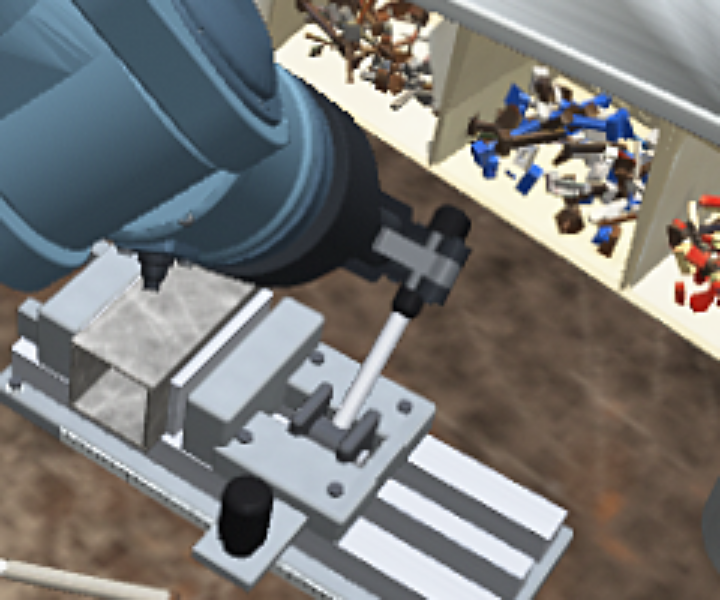

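Request:
move_arm --commands '[{"x": -0.001, "y": 0.008, "z": 0.03, "ax": 0, "ay": 0, "az": 0}, {"x": -0.001, "y": 0.008, "z": 0.06, "ax": 0, "ay": 0, "az": 0}, {"x": -0.001, "y": 0.008, "z": 0.09, "ax": 0, "ay": 0, "az": 0}, {"x": -0.001, "y": 0.008, "z": 0.11, "ax": 0, "ay": 0, "az": 0}, {"x": -0.001, "y": 0.008, "z": 0.126, "ax": 0, "ay": 0, "az": 0}]'

```text
time_s: 19.25
ee_pos: [0.6249, -0.0842, 0.1058]
tool_rot: [0.249, 0.594, 0.706, 0.296]
force: [-0.3, -0.5, -0.9]
opening: 0.0489
```

```bash
python3 - <<'E'
from lev import *
st();plan([.098,-.0265,.104],0.8)
for n in("top","scene"):
    p,d=viewer.grab_frame(n); 
    a=(140,260,300,440) if n=="top" else (150,350,260,500)
    cv2.imwrite(f"pics/{n}21.png",cv2.resize(p[a[0]:a[1],a[2]:a[3],::-1],None,fx=3,fy=3))
E
```

```text
t 19.25 bed [ 0.0948 -0.026   0.1058] Fbed [-0.4 -0.4 -0.9] open 0.04892152037177 rv [-0.794  0.002 -0.002] q [-0.44  0.21 -0.93 -0.26  0.42 -0.46]
d [-0.0005  0.0009  0.0035] rv [-0.006 -0.003  0.001] at [ 0.0948 -0.026   0.1058]
```

View pics/top21.png

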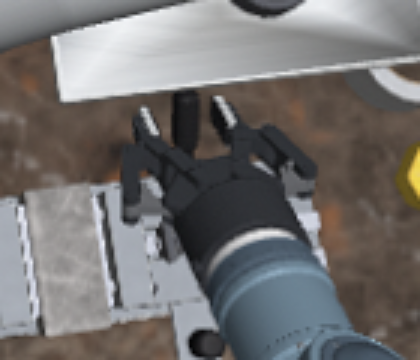

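View pics/scene21.png

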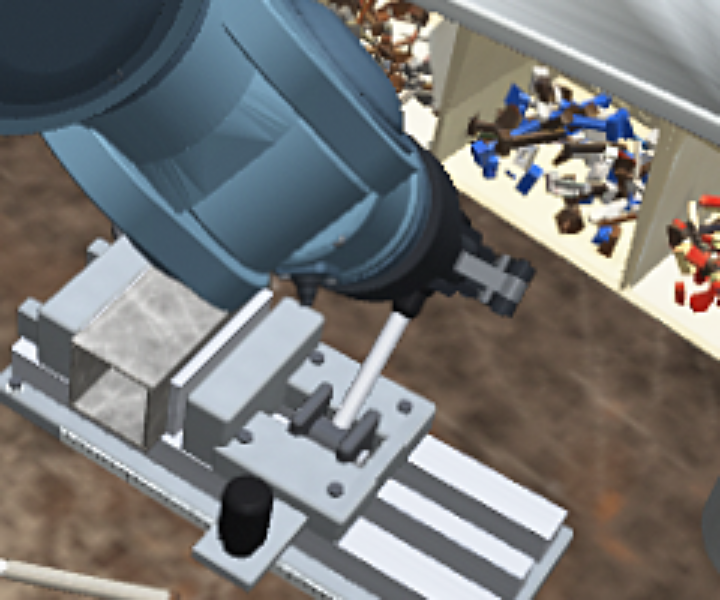

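Request:
move_arm --commands '[{"x": 0, "y": 0.001, "z": 0.003, "ax": 0, "ay": 0, "az": 0}, {"x": 0, "y": 0.001, "z": 0.003, "ax": 0, "ay": 0, "az": 0}]' --jaw 175 --squeeze 20

```text
time_s: 19.6
ee_pos: [0.6278, -0.0837, 0.1048]
tool_rot: [0.249, 0.594, 0.706, 0.296]
force: [0.3, 0.3, 0.5]
opening: 0.027
```

Request:
move_arm --commands '[{"x": 0, "y": 0, "z": 0, "ax": 0, "ay": 0, "az": 0}, {"x": 0, "y": 0, "z": 0, "ax": 0, "ay": 0, "az": 0}, {"x": 0, "y": 0, "z": 0, "ax": 0, "ay": 0, "az": 0}]' --jaw 255

```text
time_s: 19.98
ee_pos: [0.6278, -0.085, 0.1051]
tool_rot: [0.249, 0.594, 0.705, 0.296]
force: [-0.5, -5.7, -0.4]
opening: 0.0177
```

```bash
python3 - <<'E'
from lev import *
st()
for n in("top",):
    p,d=viewer.grab_frame(n); np.savez("pics/top22.npz",p=p,d=d)
    a=(190,270,275,395)
    cv2.imwrite(f"pics/t22.png",cv2.resize(p[a[0]:a[1],a[2]:a[3],::-1],None,fx=6,fy=6))
# targets: lever joint angle a -> grip, TCP
s=sensors.observe()
px,pz=0.0,.045
for j,l in((1.4,.75),(1.1,.65),(.8,.5),(.5,.35),(.25,.25),(0,.2)):
    f=j-np.pi/4;g=[.111*np.sin(f),.045+.111*np.cos(f)]
    plan([g[0]+.019*np.sin(l),-.0265,g[1]-.019*np.cos(l)],l)
E
```

```text
t 19.975 bed [ 0.0976 -0.0273  0.1051] Fbed [-1.4 -5.6 -0.4] open 0.017660202878750926 rv [-0.794 -0.    -0.001] q [-0.44  0.21 -0.92 -0.26  0.42 -0.46]
d [ 0.0009 -0.0026 -0.0264] rv [ 0.044 -0.     0.001] at [ 0.0976 -0.0274  0.1051]
d [ 0.0009 -0.0147 -0.0581] rv [ 0.144 -0.     0.001] at [ 0.0976 -0.0274  0.1051]
d [ 0.001  -0.0365 -0.0859] rv [ 0.294 -0.     0.001] at [ 0.0976 -0.0274  0.1051]
d [ 0.001  -0.0654 -0.1073] rv [0.444 0.    0.001] at [ 0.0976 -0.0274  0.1051]
d [ 0.001  -0.0927 -0.1185] rv [0.544 0.    0.001] at [ 0.0976 -0.0274  0.1051]
d [ 0.0011 -0.1209 -0.1227] rv [0.594 0.    0.001] at [ 0.0976 -0.0274  0.1051]
```

View pics/t22.png

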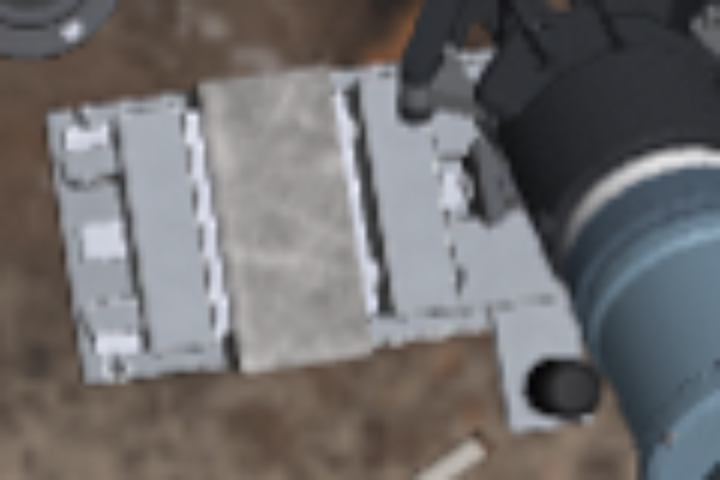

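Request:
move_arm --commands '[{"x": 0.002, "y": -0.002, "z": -0.022, "ax": 0.04, "ay": 0, "az": 0}, {"x": 0.002, "y": -0.0065, "z": -0.04, "ax": 0.08, "ay": 0, "az": 0}, {"x": 0.002, "y": -0.0147, "z": -0.058, "ax": 0.144, "ay": 0, "az": 0}, {"x": 0.002, "y": -0.025, "z": -0.073, "ax": 0.22, "ay": 0, "az": 0}, {"x": 0.002, "y": -0.0365, "z": -0.086, "ax": 0.294, "ay": 0, "az": 0}]'

```text
time_s: 20.65
ee_pos: [0.5432, -0.0996, 0.1414]
tool_rot: [0.162, 0.624, 0.741, 0.188]
force: [6.6, -7.3, -6.4]
opening: 0.0176
```

```bash
python3 - <<'E'
from lev import *
st()
p,d=viewer.grab_frame("scene"); lever("scene",dict(p=p,d=d),-.027)
cv2.imwrite("pics/s23.png",cv2.resize(p[150:350,260:500,::-1],None,fx=3,fy=3))
p,d=viewer.grab_frame("top");cv2.imwrite(f"pics/t23.png",cv2.resize(p[190:270,275:395,::-1],None,fx=6,fy=6))
for j,l in((.65,.4),(.5,.35),(.35,.3),(.2,.25),(.05,.2),(-.05,.2)):
    f=j-np.pi/4;g=[.111*np.sin(f),.045+.111*np.cos(f)]
    plan([g[0]+.019*np.sin(l),-.0265,g[1]-.019*np.cos(l)],l)
E
```

```text
t 20.65 bed [ 0.0117 -0.0275  0.1414] Fbed [ 5.3 -8.3 -6.4] open 0.017637744554308103 rv [-0.502 -0.004 -0.001] q [-0.46  0.06 -0.72  0.37  0.28 -0.57]
scene 239 med angle->joint 0.7743981633974483 r [0.077 0.156] y [-0.0407 -0.0162]
d [ 0.001  -0.0189 -0.0056] rv [0.102 0.004 0.001] at [ 0.0117 -0.0275  0.1416]
d [ 0.001  -0.0357 -0.0105] rv [0.152 0.004 0.001] at [ 0.0117 -0.0275  0.1416]
d [ 0.001  -0.0531 -0.0131] rv [0.202 0.004 0.001] at [ 0.0117 -0.0275  0.1416]
d [ 0.001  -0.0707 -0.0131] rv [0.252 0.004 0.001] at [ 0.0117 -0.0275  0.1416]
d [ 0.0011 -0.088  -0.0107] rv [0.302 0.004 0.001] at [ 0.0117 -0.0275  0.1416]
d [ 0.0011 -0.0987 -0.0076] rv [0.302 0.004 0.001] at [ 0.0117 -0.0275  0.1416]
```

View pics/s23.png

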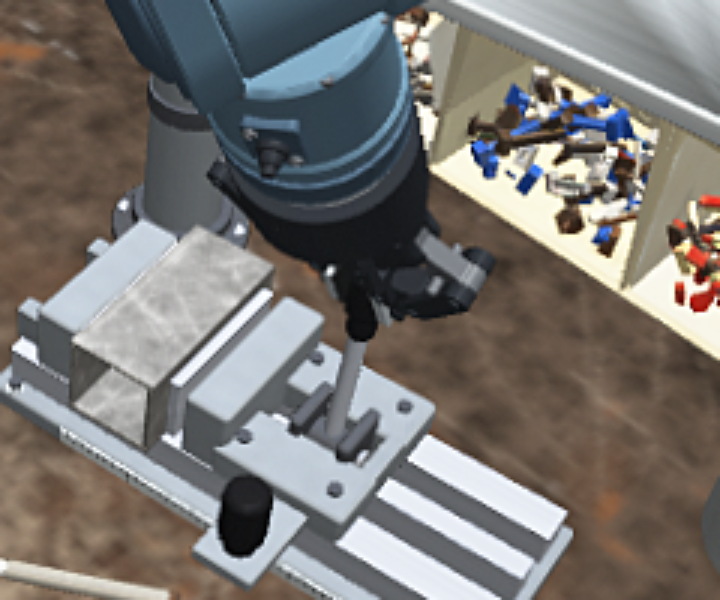

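View pics/t23.png

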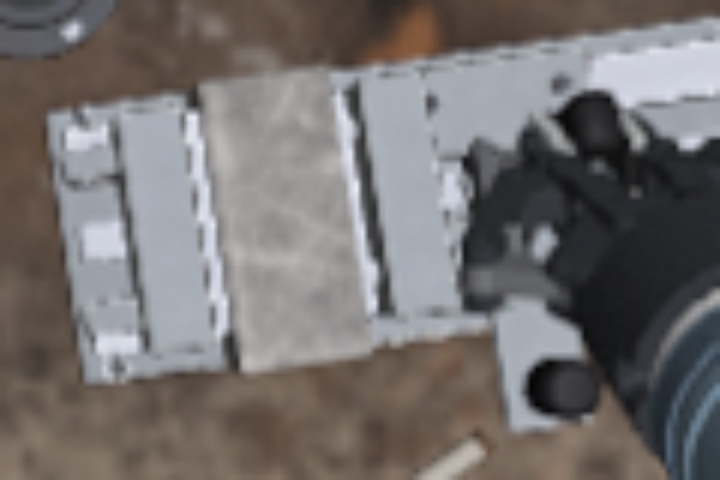

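Request:
move_arm --commands '[{"x": 0.004, "y": -0.019, "z": -0.006, "ax": 0.1, "ay": 0, "az": 0}, {"x": 0.004, "y": -0.036, "z": -0.0105, "ax": 0.15, "ay": 0, "az": 0}, {"x": 0.004, "y": -0.053, "z": -0.013, "ax": 0.2, "ay": 0, "az": 0}, {"x": 0.004, "y": -0.071, "z": -0.013, "ax": 0.25, "ay": 0, "az": 0}, {"x": 0.004, "y": -0.088, "z": -0.011, "ax": 0.3, "ay": 0, "az": 0}]'

```text
time_s: 21.38
ee_pos: [0.465, -0.113, 0.1126]
tool_rot: [0.072, 0.642, 0.76, 0.076]
force: [2.2, -8.4, 3.9]
opening: 0.0178
```

```bash
python3 - <<'E'
from lev import *
st()
p,d=viewer.grab_frame("scene"); lever("scene",dict(p=p,d=d),-.027)
cv2.imwrite("pics/s24.png",cv2.resize(p[150:350,260:500,::-1],None,fx=3,fy=3))
p,d=viewer.grab_frame("top");lever("top",dict(p=p,d=d),-.027);cv2.imwrite(f"pics/t24.png",cv2.resize(p[190:270,275:395,::-1],None,fx=6,fy=6))
for j,l in((.2,.2),(.05,.2),(-.05,.2)):
    f=j-np.pi/4;g=[.111*np.sin(f),.045+.111*np.cos(f)]
    plan([g[0]+.019*np.sin(l),-.0265,g[1]-.019*np.cos(l)],l)
E
```

```text
t 21.375 bed [-0.0675 -0.0275  0.1126] Fbed [ 0.8 -8.7  3.9] open 0.017786342343212334 rv [-0.208 -0.012  0.001] q [-0.44  0.11 -0.62  0.66  0.11 -0.6 ]
scene 446 med angle->joint 0.14539816339744827 r [0.1   0.182] y [-0.0429 -0.0109]
top 131 med angle->joint 0.2823981633974483 r [0.078 0.159] y [-0.0307 -0.0134]
d [ 0.0008  0.0135 -0.0054] rv [ 0.003  0.012 -0.   ] at [-0.0697 -0.0274  0.1109]
d [ 0.0009 -0.0014  0.0019] rv [ 0.003  0.012 -0.   ] at [-0.0697 -0.0274  0.1109]
d [ 0.001  -0.0107  0.008 ] rv [ 0.003  0.012 -0.   ] at [-0.0697 -0.0274  0.1109]
```

View pics/s24.png

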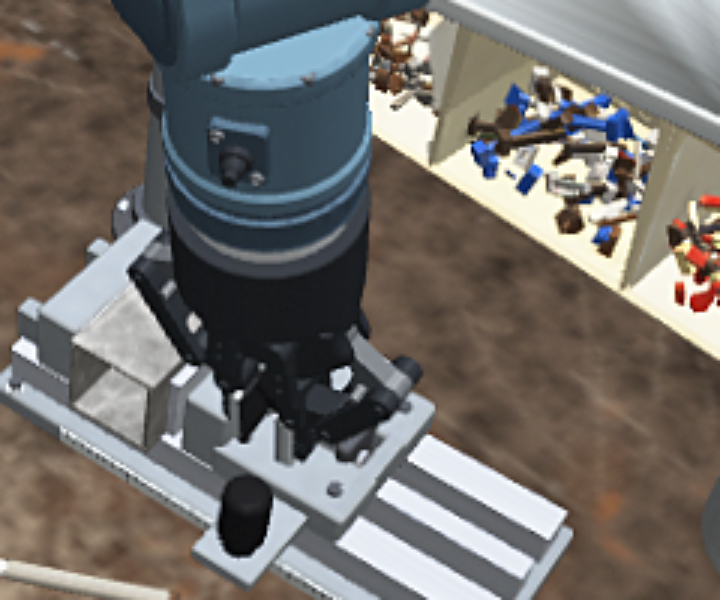

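View pics/t24.png

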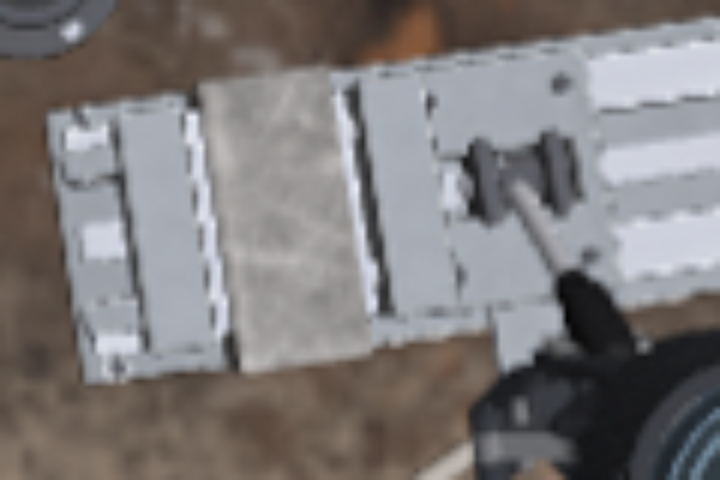

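Request:
move_arm --commands '[{"x": 0.003, "y": -0.006, "z": 0.005, "ax": 0, "ay": 0.01, "az": 0}, {"x": 0.003, "y": -0.011, "z": 0.009, "ax": 0, "ay": 0.01, "az": 0}, {"x": 0.003, "y": -0.014, "z": 0.012, "ax": 0, "ay": 0.01, "az": 0}, {"x": 0.003, "y": -0.014, "z": 0.012, "ax": 0, "ay": 0.01, "az": 0}]'

```text
time_s: 21.98
ee_pos: [0.4512, -0.1149, 0.0973]
tool_rot: [0.068, 0.642, 0.76, 0.075]
force: [-7.1, -9.8, 6.5]
opening: 0.0173
```

```bash
python3 - <<'E'
from lev import *
st()
p,d=viewer.grab_frame("scene"); lever("scene",dict(p=p,d=d),-.027)
cv2.imwrite("pics/s25.png",cv2.resize(p[150:350,260:500,::-1],None,fx=3,fy=3))
p,d=viewer.grab_frame("top");lever("top",dict(p=p,d=d),-.027);cv2.imwrite(f"pics/t25.png",cv2.resize(p[190:270,275:395,::-1],None,fx=6,fy=6))
E
```

```text
t 21.975 bed [-0.0816 -0.0271  0.0973] Fbed [-8.7 -8.5  6.5] open 0.017252241633335063 rv [-0.202 -0.008  0.002] q [-0.46  0.11 -0.66  0.63  0.11 -0.62]
scene 284 med angle->joint -0.023601836602551773 r [0.097 0.169] y [-0.0413 -0.0127]
top 132 med angle->joint 0.13239816339744825 r [0.079 0.155] y [-0.0312 -0.0117]
```

View pics/t25.png

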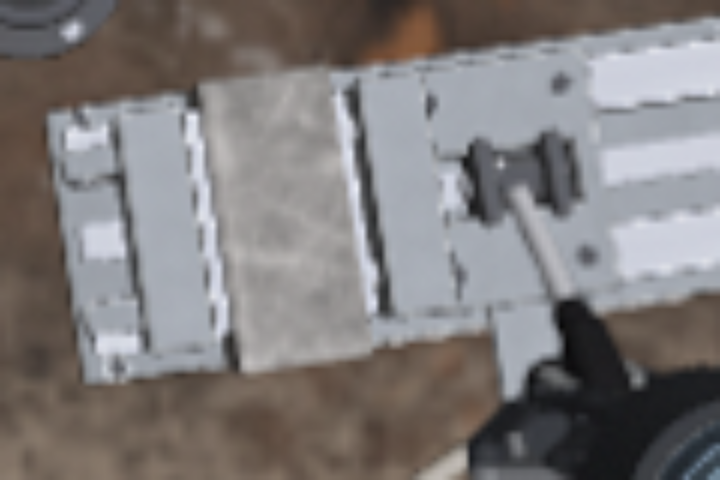

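Request:
move_arm --commands '[{"x": 0.003, "y": -0.006, "z": 0.003, "ax": 0, "ay": 0.005, "az": 0}, {"x": 0.003, "y": -0.011, "z": 0.006, "ax": 0, "ay": 0.005, "az": 0}, {"x": 0.003, "y": -0.012, "z": 0.007, "ax": 0, "ay": 0.005, "az": 0}]'

```text
time_s: 22.45
ee_pos: [0.4489, -0.1162, 0.0943]
tool_rot: [0.074, 0.641, 0.76, 0.081]
force: [-0.3, 0.5, 27.1]
opening: 0.0177
```

```bash
python3 - <<'E'
from lev import *
st()
p,d=viewer.grab_frame("scene"); lever("scene",dict(p=p,d=d),-.027)
cv2.imwrite("pics/s26.png",cv2.resize(p[150:350,260:500,::-1],None,fx=3,fy=3))
p,d=viewer.grab_frame("top");lever("top",dict(p=p,d=d),-.027);cv2.imwrite(f"pics/t26.png",cv2.resize(p[190:270,275:395,::-1],None,fx=6,fy=6))
E
```

```text
t 22.45 bed [-0.084  -0.028   0.0943] Fbed [-0.2  0.6 27.1] open 0.017662817598080846 rv [-0.219 -0.009 -0.   ] q [-0.47  0.1  -0.69  0.6   0.12 -0.63]
scene 239 med angle->joint -0.0666018366025517 r [0.101 0.157] y [-0.041  -0.0128]
top 148 med angle->joint 0.09839816339744822 r [0.079 0.157] y [-0.0328 -0.0124]
```

View pics/t26.png

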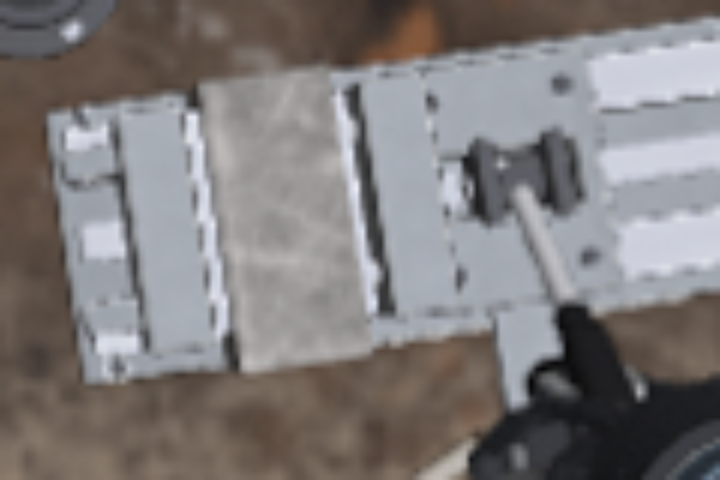

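View pics/s26.png

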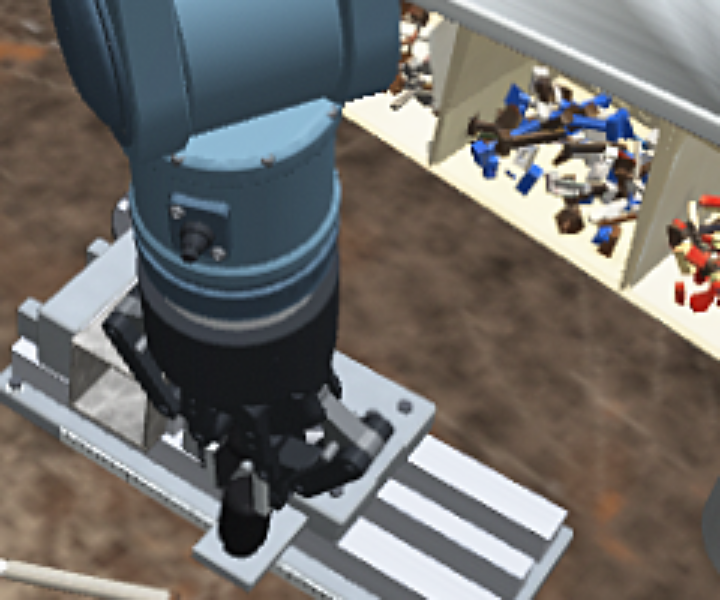

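Request:
move_arm --commands '[{"x": 0, "y": 0, "z": -0.001, "ax": 0, "ay": 0, "az": 0}, {"x": 0, "y": 0, "z": -0.001, "ax": 0, "ay": 0, "az": 0}]'

```text
time_s: 22.8
ee_pos: [0.4497, -0.1165, 0.0957]
tool_rot: [0.075, 0.641, 0.76, 0.081]
force: [3.6, -6.2, -4.1]
opening: 0.0177
```

Request:
move_arm --commands '[{"x": 0, "y": 0, "z": 0, "ax": 0, "ay": 0, "az": 0}, {"x": 0, "y": 0, "z": 0, "ax": 0, "ay": 0, "az": 0}, {"x": 0, "y": 0, "z": 0, "ax": 0, "ay": 0, "az": 0}]' --jaw 110

```text
time_s: 23.18
ee_pos: [0.4493, -0.1161, 0.0955]
tool_rot: [0.075, 0.641, 0.76, 0.081]
force: [-0.4, 0.5, 0.5]
opening: 0.0486
```

Request:
move_arm --commands '[{"x": 0, "y": 0, "z": -0.04, "ax": 0, "ay": 0, "az": 0}, {"x": 0, "y": -0.02, "z": -0.08, "ax": 0.1, "ay": 0, "az": 0}, {"x": 0, "y": -0.06, "z": -0.12, "ax": 0.2, "ay": 0, "az": 0}, {"x": 0, "y": -0.09, "z": -0.13, "ax": 0.22, "ay": 0, "az": 0}]'

```text
time_s: 23.68
ee_pos: [0.3352, -0.1354, 0.2049]
tool_rot: [0.005, 0.645, 0.765, -0.003]
force: [-0.0, -0.3, -0.6]
opening: 0.0483
```

```bash
python3 - <<'E'
from lev import *
st()
p,d=viewer.grab_frame("scene"); lever("scene",dict(p=p,d=d),-.027)
cv2.imwrite("pics/s27.png",cv2.resize(p[150:350,260:500,::-1],None,fx=3,fy=3));np.savez("pics/scene27.npz",p=p,d=d)
p,d=viewer.grab_frame("top");lever("top",dict(p=p,d=d),-.027);cv2.imwrite(f"pics/t27.png",cv2.resize(p[190:270,275:395,::-1],None,fx=6,fy=6));np.savez("pics/top27.npz",p=p,d=d)
E
```

```text
t 23.675 bed [-0.1993 -0.0278  0.2049] Fbed [-0.1 -0.3 -0.6] open 0.04833633729761543 rv [-0.003 -0.012 -0.001] q [-0.55 -0.05 -0.5   1.11 -0.01 -0.72]
scene 97 med angle->joint 0.0043981633974482515 r [0.082 0.124] y [-0.0389 -0.0342]
top 190 med angle->joint 0.08239816339744832 r [0.08  0.135] y [-0.0329 -0.0175]
```

View pics/t27.png

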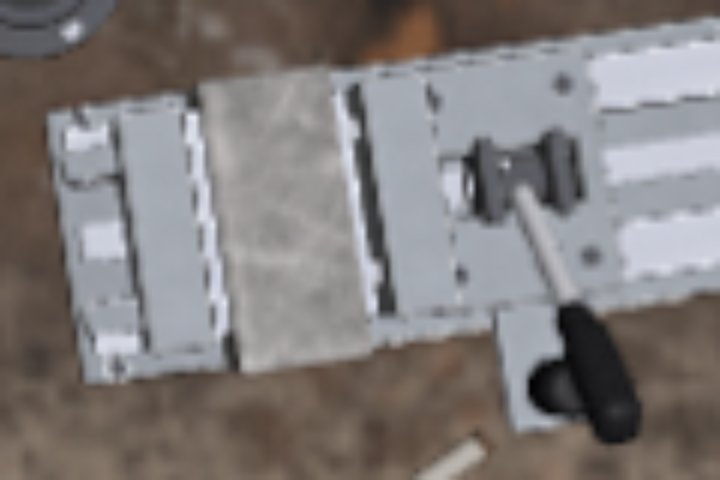

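View pics/s27.png

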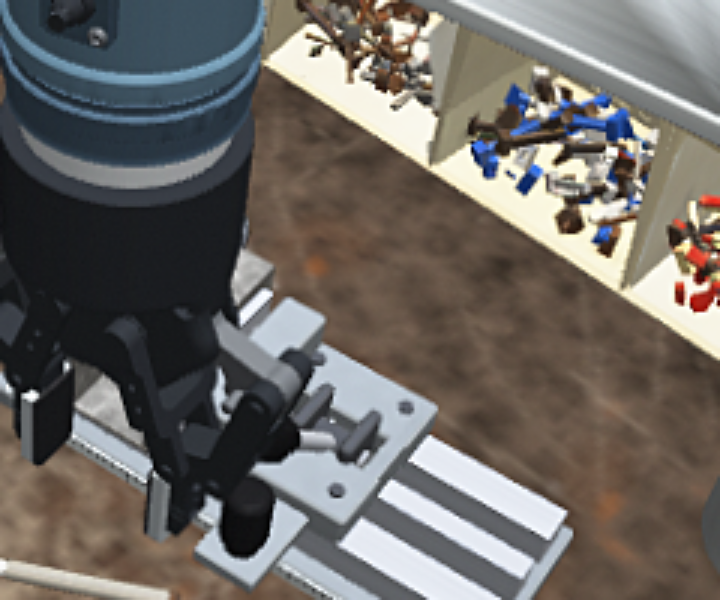

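```bash
python3 - <<'E'
from lev import *
u=proj("top",np.array([b2w([0,-.02,.067]),b2w([0,.03,.067])]));dd=(u[1]-u[0])*6/50
G={k:cv2.GaussianBlur(cv2.cvtColor(cv2.imread(f"pics/t{k}.png"),cv2.COLOR_BGR2GRAY),(0,0),2).astype(np.float32) for k in(7,8,9,10,12,14,19,22,24,25,26,27)}
for reg,ks in (((85,310,366,450),(8,9,10,12,19,22,24,25,26)),((90,340,190,350),(8,9,10,12,14,19))):
  for k in ks:
    a,b,c,e=reg
    W=np.eye(2,3,dtype=np.float32);cc,W=cv2.findTransformECC(G[27][a:b,c:e],G[k][a:b,c:e],W,cv2.MOTION_TRANSLATION,(3,300,1e-6))
    print(reg,k,round(cc,4),'27 ahead by mm',-(-W[:,2]@dd/(dd@dd))*-1)
# profile of tube rear edge / jaw front edge in depth image top27 vs top14
for f in("top14","top19","top27"):
    z=np.load(f"pics/{f}.npz");P=cloud("top",z['d']).reshape(-1,3)
    c,s=np.cos(Q[2]),np.sin(Q[2]);D=P[:,:2]-Q[:2];B=np.c_[c*D[:,0]+s*D[:,1],-s*D[:,0]+c*D[:,1],P[:,2]]
    t=B[(abs(B[:,0])<.04)&(B[:,2]>.082)&(B[:,2]<.09)&(abs(B[:,1]-.06)<.05)]
    j=B[(abs(B[:,0])<.04)&(B[:,2]>.074)&(B[:,2]<.0815)&(abs(B[:,1]-.01)<.035)]
    print(f,'tube y',np.percentile(t[:,1],[1,50,99]).round(4),'jaw y',np.percentile(j[:,1],[2,50,98]).round(4),'tube x',)
E
```

```text
(85, 310, 366, 450) 8 0.9665 27 ahead by mm 3.5111965788314117
(85, 310, 366, 450) 9 0.9619 27 ahead by mm 0.7155984312649286
(85, 310, 366, 450) 10 0.9914 27 ahead by mm -0.2736467957470056
(85, 310, 366, 450) 12 0.9554 27 ahead by mm -0.7507008345464194
(85, 310, 366, 450) 19 0.9454 27 ahead by mm -1.5800798358064854
(85, 310, 366, 450) 22 0.7262 27 ahead by mm -1.0072589042326567
(85, 310, 366, 450) 24 0.9572 27 ahead by mm -0.7073071266188508
(85, 310, 366, 450) 25 0.9538 27 ahead by mm -0.850673868767352
(85, 310, 366, 450) 26 0.9801 27 ahead by mm -0.3952995350296824
(90, 340, 190, 350) 8 0.7844 27 ahead by mm 0.514669900645584
(90, 340, 190, 350) 9 0.9951 27 ahead by mm 0.018936291952802234
(90, 340, 190, 350) 10 0.9993 27 ahead by mm -6.52018002107305e-05
(90, 340, 190, 350) 12 0.999 27 ahead by mm -0.0051468199259849705
(90, 340, 190, 350) 14 0.9547 27 ahead by mm -0.06894457818771854
(90, 340, 190, 350) 19 0.9971 27 ahead by mm -0.022399816892801166
top14 tube y [0.0472 0.072  0.0966] jaw y [-0.006   0.0094  0.0338] tube x
top19 tube y [0.047  0.0719 0.0966] jaw y [-0.0196  0.0258  0.0441] tube x
top27 tube y [0.0469 0.072  0.0966] jaw y [0.0083 0.0239 0.0442] tube x
```

```bash
python3 - <<'E'
from h import *
st();print(bot.sign_off())
E
```

```text
t 23.775 bed [-0.2012 -0.0265  0.2031] Fbed [ 0.5  0.5 -0.5] open 0.04884498544390114 rv [-0.001 -0.009  0.002] q [-0.56 -0.05 -0.51  1.1  -0.01 -0.72]
the job is handed in; nothing more can be done
None
```

The tube is gripped in the vise with the lever home in locked. I handed the job in at 23.8 s; sign-off gives no verdict.

**What I did**
- **First throw fell short:** the first push left the lever at about 1.1 rad, which I only noticed after I had pressed the tube once.
- **Lever freed:** I drew the slide back about 17 mm so the plate was off the tube, then pushed the lever to its stop at about 1.66 rad. That push reached about 98 N on the wrist, close to the 120 N limit.
- **Tube pressed:** I pinched the knob and pushed the slide until the plate pressed the tube against the fixed jaw, springs about 3.5–4 mm in.
- **Lever locked:** I pinched the lever grip with the tool leaning, pulled it forward to home, let go and moved clear.

**Last checks**
- **Lever:** the camera angle matches the reading at the start, when it was locked, to within about 0.01 rad in both views.
- **Tube:** it did not move in the top view after pressing, and sits against the fixed jaw. I measured its sideways position only at the start, about 6 mm off the middle.
- **Springs:** pinching and locking the lever moved the slide back about 1.5 mm. I estimate the springs are now 2–3 mm in, about 47.5 mm jaw opening. That is less than the suggested 46.5 mm but inside the limits.
- **Robot:** it stood clear, with about zero force on the wrist.

**What disagreed:** the two cameras differ by about 4 mm along the slide, so I relied on force and on shifts between pictures for the spring travel, not on absolute positions.

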